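Fit the jar feeder's end gate and hold its spring pusher back for loading

ROBOT

A 6-joint arm with a two-finger parallel gripper is mounted at the origin on the work surface; the furniture and walls round the work are solid. World frame = base frame: x ahead of the robot, y to its left, z up, the work surface at z = 0. Lengths are in m, angles in rad, forces in N, time in s.
With the tool pointing down it reaches from about 0.3 to 0.775 m from the base axis. Payload 14.6 kg.
Tool frame: the origin (TCP) lies midway between the tips of the shut fingers; the grasp point (between the pads) lies 19 mm behind it (ctrl.pinch_z is the distance from the TCP to the grasp point, in m); z points along the fingers, y is the line along which they close (so a half turn about z gives the same grasp; the last joint's range is limited). The gripper opens to 94 mm and grips with 3 to 60 N. Pads are 16 mm wide; open, the fingers measure 119 mm over their backs; the gripper's body (75 mm by 177 mm) begins 78 mm behind the grasp point.
Start: joints at [-1.371, 0.3, 1.521, -0, 1.321, -0.067], TCP at [0.145, -0.531, 0.205] pointing down, gripper open.
Joint ranges: [-3.03, 3.03], [-0.79, 2.21], [0.23, 2.52], [-1.04, 4.18], [0, 3.07], [-2.55, 2.55]. Speed limits (rad/s): [2.22, 2.22, 2.57, 3.14, 3.14, 3.14].

INTERFACE

Orientations are given as [roll, pitch, yaw] about the fixed x, y, z axes, in that order (R = Rz(yaw) Ry(pitch) Rx(roll)).
In Python, from station import ctrl gives the robot as it stands.
- The arm moves only by the tool jog_arm, never from a script. Its argument "motion" is a list of rows, each a list of 7 numbers: the shift along the tool's x, y, z in m, then the turn, a rotation vector about the tool's x, y, z in rad, then the opening, from -1 (shut) to 1 (fully open). In form: [[tx, ty, tz, rx, ry, rz, gripper], ...]. A call has 1 to 5 rows; each row shifts and turns the commanded pose from where the row before left it, along the tool's axes as they then stand; what a row does not reach is not made up. A row lasts 1/10 s, in which the tool goes at most 50 mm and 8.59 degrees, less where a joint would pass 70% of its speed; a pose out of reach is approached as far as the arm can. A call is refused whole if a number of a shift passes 0.05 or a number of a turn 0.15, either way. A call with a gripper value outside its range is refused whole. The fingers move at their own pace and stop on an object; "squeeze" is the grip in N (left out, the last holds). Time passes only in rows, so rows that do not move let the fingers close. It gives the time, the measured TCP pose, the force, the opening and the grip force at its end, in the units of the state.
- ctrl.get_obs(): the state, without advancing time (a new reading comes with each control period).
- ctrl.camera(name): name is "scene" or "top" or "wrist"; returns the picture (420x560x3 uint8, red, green, blue); there is no depth.
- ctrl.camera_model(name): a dict with "intrinsics" (3x3 intrinsics, pixels), "k1" (the pictures are not rectified: a ray, as slopes to the right and down, at radius r is drawn at 1 + k1 r^2 times it, then the intrinsics apply), "rvec" (rotation vector, rad) and "tvec" (3), from world to camera coordinates, as OpenCV has them. Camera axes: x right, y down, z forward; pixel columns grow to the right and rows downward; lengths in m; the calibration is good to about 2 mm. A picture is of the moment at which its call begins: read the wrist's pose just before it. camera_model takes no time and is no camera call; for the wrist camera it gives the pose at the moment of the call.
- ctrl.hand_in(): hands the job in; it is judged then, once.
The state is a dict: "time_s": time; "qpos": joint angles; "joint_vel": joint speeds; "tau": joint torques, N m; "ee_pos": TCP position; "eef_rot": TCP orientation; "force": force on the tool from outside, world axes, zero at the start; "moment": the same for the moment, N m; "grip_width": finger opening in m; "grip_force": force on a finger pad.
Only numpy, scipy, OpenCV 4.12 (cv2) and the standard library are available. Lean on these libraries where they do the work, as an engineer would, in place of code of your own. Each camera call takes 0.05 s, during which the arm holds its last target. There are 200 camera calls.

TASK

The jar feeder is about to be reloaded. Stand its wooden end gate, now lying flat, upright in the two metal channels at the open end of the feeder, fully down, with its plain face towards the pusher and its grip block outside, and let go of it. Then draw the spring-loaded pusher back by its post until the pusher's front face is level with the pointer clamped on the side rail, and finish while holding it there against the spring so that a colleague can set the jars in; leave the jars and the tin standing about alone.

Things in the scene. Friction and masses are not known exactly. Their poses are not given: they have to be found in the camera images.
- feeder: Wooden jar feeder tray, fixed: base 325 x 118 x 9 mm, two side rails (tops at z 43 mm, from y +-38 to +-50 mm), two metal channels for the gate at its open end. Origin: on the table under the middle of the channels; x along the tray from the channels to the closed rear end (the way the pusher is drawn back), y across, z up. The base runs from x = -37 to 288 mm.
- gate_slot (a point): Middle of the slot for the gate between the two channels, on its floor (9 mm above the table); axes as the feeder's. The slot is 16 mm wide along x and 98 mm long across y. The channels' mouths are flared from 41 to 54 mm above this point and their tops are at 54 mm; outside they end at y = +-56 mm, inside at y = +-36 mm.
- pusher (a joint): How far the pusher is drawn back along the feeder's x (m): 0 at rest, 0.160 at the end of its travel. At value q its front face lies at x = 55 mm + q in the feeder's frame (x of feeder). A spring always pulls it back to 0: about 6 N at 0, rising by 3 N every 100 mm, about 10 N at 140 mm.
- pusher_grip (a point): Grip point on the pusher's upright wooden pull post: 82 mm above the table, 16 mm below the post's rounded top, 54 mm behind the pusher's front face. The post is 14 mm thick along the feeder's x and 40 mm wide across y; it stands clear of the pusher's 72 mm wide front plate, whose top is 67 mm above the table. Axes as the feeder's.
- pointer: Steel saddle with a thumb screw on one side rail (at the feeder's y = -44 mm), 18 mm long, top at z = 46 mm, a black scribed line across its middle. Origin: under that line at table level, axes as the feeder's. The pusher's front face must come level with the line (same x in the feeder's frame); it is set 150 to 195 mm from the feeder's origin.
- gate: Wooden end gate, about 120 g, 115 mm tall: blade 92 mm wide, 60 mm high, 12 mm thick, above it a tongue 44 mm wide, 12 mm thick, with a block on one face. Origin: middle of the bottom edge, on the plain face; x towards the tongue's end, y along the bottom edge, z from the plain face to the block's side. Starts flat, block up. Seated: x up, z along the feeder's -x, origin at feeder x = 6, z = 9 mm.
- gate_grip (a point): Middle of the gate's grip (tongue and block together): 93 mm from the bottom edge, 14 mm from the plain face; axes as the gate's. The tongue runs from 60 to 115 mm from the bottom edge; the block, 44 mm wide and 14 mm thick, from 73 to 113 mm on it, so that the grip is 44 mm wide along y and 26 mm thick along z.
- jar_a: Amber glass jar with black lid, 68 mm across, 78 mm tall, loose, standing beyond the feeder's rear end; leave alone. Origin: centre of its underside.
- jar_b: A second such jar there, loose; leave alone. Origin: centre of its underside.
- tin: Round pale tin, 68 mm across, 36 mm tall, loose, also beyond the feeder's rear end; leave alone. Origin: centre of its underside.

How it is judged:
On the way, in this order (a step that is already met when the one before it is completed fails the run):
1. the gate stands upright, fully down in the channels, plain face towards the pusher, and has been let go (angle between gate's own x axis and vertical below 0.15 rad and z of gate in the frame of feeder below 0.013 m and x of gate in the frame of feeder between 0.001 and 0.011 m and y of gate in the frame of feeder between -0.008 and 0.008 m and contact force between gate and the fingers below 0.2 N and linear speed of gate below 0.02 m/s), for 0.2 s.
2. the pusher is drawn back to the pointer by the fingers (x of pusher in the frame of pointer between -0.006 and 0.006 m and contact force between pusher and the fingers above 3 N), for 0.2 s.
At the end, for the whole second after the job is handed in: Gate upright in the channels within 0.15 rad, within 4 mm of the slot floor, plain face to the pusher, let go; pusher at rest, its front face within 6 mm of the pointer's line, held there by the fingers (over 3 N) against its spring (all of step 2 and angle between gate's own x axis and vertical below 0.15 rad and z of gate in the frame of feeder below 0.013 m and x of gate in the frame of feeder between 0.001 and 0.011 m and y of gate in the frame of feeder between -0.008 and 0.008 m and contact force between gate and the fingers below 0.2 N and contact force between gate and pusher below 0.2 N and velocity of joint pusher between -0.01 and 0.01 m/s); the arm keeps its last pose, push and grip.
It fails at once if a jar or the tin is moved more than 25 mm or tipped over (distance of any of jar_a, jar_b, tin from where it was at the start of the episode above 0.025 m or angle between any of jar_a, jar_b, tin's own z axis and vertical above 0.5 rad).
It also fails if it takes over 54 s, if anything falls off the work surface, if the arm or the gripper's body presses on something with over 40 N, if the wrist force passes 120 N, or if a joint passes its speed limit or range.

## Working session

There is one attempt and no reset: what is moved stays moved. The work goes in short steps, Python scripts to look and compute and a tool call to move; the robot and the scene stay as the last step left them, time stands still between calls to the robot, and variables do not carry over. Pictures are saved under pics/ and viewed, at most 10 in all, crops included, and the job is handed in when it is done.

Besides the shell and the picture viewer there is one more tool, called after "Call:" by a JSON object that holds its "api" and its "payload", one argument or row to a line. jog_arm: Moves the arm, as the interface text tells. Its arguments: {"type":"object","properties":{"motion":{"type":"array"},"squeeze":{"type":"number"}},"required":["motion"]}

```bash
mkdir -p pics; ls; python3 - <<'E'
from station import ctrl
import cv2,numpy as np
print(ctrl.get_obs())
ims=[]
for n in("top","scene"):
    im=ctrl.camera(n)[:,:,::-1]; cv2.imwrite(f"pics/{n}0.png",im); m=ctrl.camera_model(n); print(n,m)
print(ctrl.pinch_z)
E
```

```text
pics
{'time_s': 0.0, 'qpos': array([-1.37056761e+00,  3.00456381e-01,  1.52160070e+00, -6.52481254e-06,
        1.32071972e+00, -6.65910967e-02]), 'joint_vel': array([-1.12742589e-03, -5.92027448e-04, -2.27890826e-04,  5.92961494e-04,
       -9.03129025e-05, -7.88812539e-04]), 'tau': array([-1.91110121e-03, -5.31809235e+01, -3.52733588e+01,  7.07719359e-02,
        2.44157261e-02, -8.48927789e-05]), 'ee_pos': array([ 0.14496091, -0.53026609,  0.20488611]), 'eef_rot': array([-3.14041071e+00, -7.24894380e-05,  2.66821385e-01]), 'force': array([ 0.98378633, -0.25473106, -0.319974  ]), 'moment': array([ 0.00284603,  0.00563118, -0.02139014]), 'grip_force': 0.0, 'grip_width': 0.09398701080484542}
top {'intrinsics': array([[544.51242553,   0.        , 276.68362145],
       [  0.        , 544.51242553, 198.8195609 ],
       [  0.        ,   0.        ,   1.        ]]), 'k1': 0.02403883486901491, 'rvec': array([ 2.17624542, -2.17429542,  0.07043319]), 'tvec': array([-0.03524675,  0.39372961,  1.35552654])}
scene {'intrinsics': array([[510.18382965,   0.        , 282.58690878],
       [  0.        , 510.18382965, 211.51435803],
       [  0.        ,   0.        ,   1.        ]]), 'k1': -0.10364737058527103, 'rvec': array([ 2.08345169, -0.70196056,  0.4027352 ]), 'tvec': array([-0.33230857,  0.20616994,  1.39951702])}
0.0188
```

View pics/top0.png

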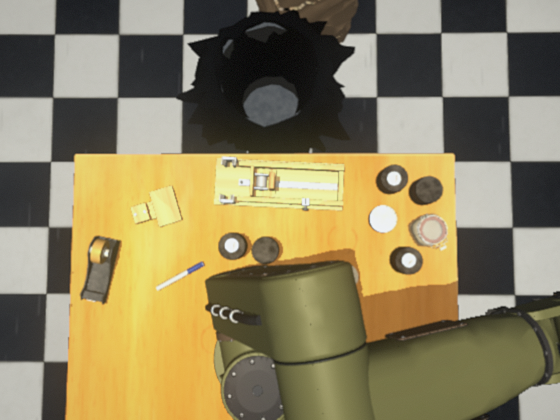

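View pics/scene0.png

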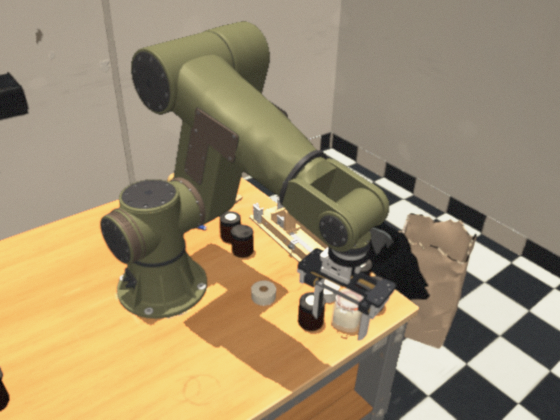

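The top view shows the feeder at about (280,185) with its open end on the left and the pointer at (306,203). The gate lies flat near (157,206), its tongue to the left. Next I'll enlarge the feeder and gate.

```bash
cat > h.py <<'E'
import numpy as np, cv2
from station import ctrl
from scipy.spatial.transform import Rotation as Ro
def rays(m,px):
    K=m["intrinsics"]; k=m["k1"]
    d=(np.atleast_2d(px)-[K[0,2],K[1,2]])/[K[0,0],K[1,1]]
    u=d.copy()
    for _ in range(20): u=d/(1+k*(u**2).sum(1,keepdims=True))
    R=cv2.Rodrigues(np.array(m["rvec"]))[0]
    return -R.T@np.array(m["tvec"]), np.c_[u,np.ones(len(u))]@R
def onz(m,px,z):
    c,d=rays(m,px); return c+d*((z-c[2])/d[:,2])[:,None]
def proj(m,P):
    R=cv2.Rodrigues(np.array(m["rvec"]))[0]; p=np.atleast_2d(P)@R.T+m["tvec"]; u=p[:,:2]/p[:,2:]
    u=u*(1+m["k1"]*(u**2).sum(1,keepdims=True)); K=m["intrinsics"]; return u*[K[0,0],K[1,1]]+[K[0,2],K[1,2]]
E
python3 - <<'E'
import cv2
im=cv2.imread("pics/top0.png")
cv2.imwrite("pics/c1.png",cv2.resize(im[145:235,120:360],None,fx=3.3,fy=3.3,interpolation=cv2.INTER_CUBIC))
E
```

```text
(no output)
```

View pics/c1.png

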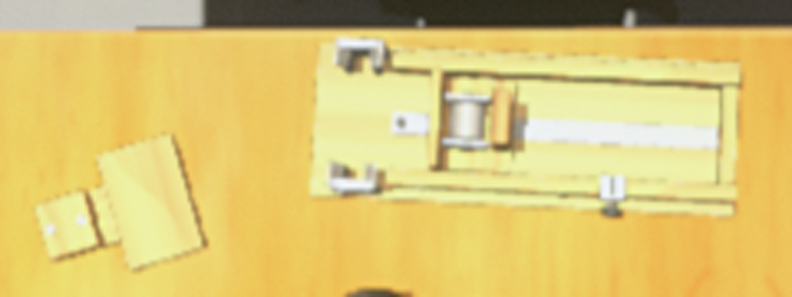

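The crop shows, in crop pixels, the base corners at (320,42), (312,193), (740,62) and (733,214). The pointer line is at (612,187), the blade corners at (98,156), (174,134), (207,244) and (134,269), and the block at (36..100, 190..260).

```bash
python3 - <<'E'
from h import *
m=ctrl.camera_model("top")
f=lambda c:(np.array(c,float)+.5)/3.3-.5+[120,145]
B=onz(m,f([[320,42],[312,193],[740,62],[733,214]]),.009)[:,:2]
print(B, np.linalg.norm(B[0]-B[1]),np.linalg.norm(B[0]-B[2]))
ax=(B[2]+B[3]-B[0]-B[1]);ax/=np.linalg.norm(ax); ay=np.array([-ax[1],ax[0]])
o=B.mean(0)-ax*.1255
print("feeder",o,np.arctan2(ax[1],ax[0]))
loc=lambda p:((p[:,:2]-o)@np.c_[ax,ay]).round(4)
print("ptr",loc(onz(m,f([[612,177],[612,187],[612,197]]),.046)))
print("plate front top",loc(onz(m,f([[434,70],[430,167]]),.067)), "post top",loc(onz(m,f([[495,83],[515,83],[492,148],[512,150]]),.096)))
print("channels",loc(onz(m,f([[338,42],[386,42],[331,191],[378,191]]),.063)))
G=onz(m,f([[98,156],[174,134],[207,244],[134,269]]),.012)[:,:2]
print("gate",G,[np.linalg.norm(G[i]-G[(i+1)%4]) for i in range(4)])
K=onz(m,f([[36,206],[84,190],[100,247],[52,260]]),.026)[:,:2]
print("block",K,[np.linalg.norm(K[i]-K[(i+1)%4]) for i in range(4)])
bo=(G[1]+G[2])/2; t=(G[0]+G[3])/2-bo; print("bottom mid",bo,"yaw",np.arctan2(t[1],t[0]),"to block ctr",K.mean(0)-bo,np.linalg.norm(K.mean(0)-bo),np.arctan2(*(K.mean(0)-bo)[::-1]))
E
```

```text
[[ 0.50002167  0.11828462]
 [ 0.38322482  0.12327512]
 [ 0.48430332 -0.20514831]
 [ 0.36730782 -0.19887347]] 0.11690341926749194 0.3238146483535966
feeder [0.4398569  0.08473408] -1.6197600242425279
ptr [[ 0.192  -0.0378]
 [ 0.1924 -0.0453]
 [ 0.1927 -0.0527]]
plate front top [[ 0.0565  0.0331]
 [ 0.0575 -0.0387]] post top [[ 0.1029  0.0219]
 [ 0.1173  0.0226]
 [ 0.1032 -0.0252]
 [ 0.1176 -0.026 ]]
channels [[-0.016   0.0511]
 [ 0.0196  0.0528]
 [-0.0147 -0.0597]
 [ 0.0199 -0.058 ]]
gate [[0.41138083 0.28735523]
 [0.42834898 0.22932424]
 [0.34394518 0.20271797]
 [0.32484314 0.25815526]] [np.float64(0.0604608538222436), np.float64(0.08849799363893858), np.float64(0.058636008063826815), np.float64(0.09133132005136864)]
block [[0.37207947 0.33009138]
 [0.38423959 0.29398098]
 [0.34105438 0.28099512]
 [0.33121858 0.31707264]] [np.float64(0.0381028828301405), np.float64(0.04509539899031264), np.float64(0.037394264371836676), np.float64(0.042884725834332275)]
bottom mid [0.38614708 0.2160211 ] yaw 1.8785822588359935 to block ctr [-0.02899908  0.08951393] 0.09409404706178068 1.8840887708237817
```

```bash
cat >> h.py <<'E'
D=np.pi/2
def fr(q1,q23): return Ro.from_euler('ZY',[q1,q23])
def wrist(R,q1,q23):
    M=(fr(q1,q23).inv()*Ro.from_matrix(R)).as_matrix()
    q5=np.arccos(np.clip(M[2,2],-1,1)); q4=np.arctan2(M[1,2],M[0,2]); q6=np.arctan2(M[2,1],-M[2,0])-D
    w=lambda a,lo,hi:[a+2*np.pi*k for k in(-1,0,1) if lo<=a+2*np.pi*k<=hi]
    return w(q4,-1.04,4.18),q5,w(q6,-2.55,2.55)
def toolR(gx,gz,a,s):  # gate axes, lean a, tool y = s*gate y
    gy=np.cross(gz,gx); z=-gz*np.cos(a)-gx*np.sin(a); y=s*gy; return np.c_[np.cross(y,z),y,z]
E
python3 - <<'E'
from h import *
o=ctrl.get_obs(); q=o['qpos']
R=(fr(q[0],q[1]+q[2])*Ro.from_euler('ZYZ',[q[3],q[4],q[5]+D])); print(R.as_euler('xyz'),o['eef_rot'])
print(wrist(R.as_matrix(),q[0],q[1]+q[2]))
d=lambda y:np.array([np.cos(y),np.sin(y),0]); up=np.array([0,0,1.])
for a in (0,.26,.52,.79,1.05):
  for s in (1,-1):
    for n,R,q1s in (("grasp",toolR(d(1.88),up,a,s),(.7,.9)),("end",toolR(up,-d(-1.62),a,s),(.2,.5))):
      for q1 in q1s:
        for q23 in (1.6,2.0):
          r=wrist(R,q1,q23); print(a,s,n,q1,q23,*[np.round(x,2) for x in r])
E
```

```text
[-3.14061146e+00 -8.33967141e-05  2.66779226e-01] [-3.14061146e+00 -8.33967141e-05  2.66779226e-01]
([np.float64(1.8536298759386798e-05)], np.float64(1.3207007896492842), [np.float64(-0.06655709678040611)])
0 1 grasp 0.7 1.6 [-0.] 1.54 []
0 1 grasp 0.7 2.0 [-0.] 1.14 []
0 1 grasp 0.9 1.6 [0.] 1.54 []
0 1 grasp 0.9 2.0 [-0.] 1.14 []
0 1 end 0.2 1.6 [] 1.82 [0.03]
0 1 end 0.2 2.0 [] 1.8 [0.44]
0 1 end 0.5 1.6 [] 2.12 [0.03]
0 1 end 0.5 2.0 [] 2.07 [0.49]
0 -1 grasp 0.7 1.6 [-0.] 1.54 [0.39]
0 -1 grasp 0.7 2.0 [-0.] 1.14 [0.39]
0 -1 grasp 0.9 1.6 [0.] 1.54 [0.59]
0 -1 grasp 0.9 2.0 [-0.] 1.14 [0.59]
0 -1 end 0.2 1.6 [] 1.82 []
0 -1 end 0.2 2.0 [] 1.8 []
0 -1 end 0.5 1.6 [] 2.12 []
0 -1 end 0.5 2.0 [] 2.07 []
0.26 1 grasp 0.7 1.6 [-0.24] 1.64 []
0.26 1 grasp 0.7 2.0 [-0.25] 1.25 []
0.26 1 grasp 0.9 1.6 [-0.22] 1.69 []
0.26 1 grasp 0.9 2.0 [-0.22] 1.3 [-2.47]
0.26 1 end 0.2 1.6 [] 1.8 [0.09]
0.26 1 end 0.2 2.0 [] 1.68 [0.48]
0.26 1 end 0.5 1.6 [] 2.09 [0.19]
0.26 1 end 0.5 2.0 [] 1.93 [0.59]
0.26 -1 grasp 0.7 1.6 [-0.24] 1.64 [0.39]
0.26 -1 grasp 0.7 2.0 [-0.25] 1.25 [0.48]
0.26 -1 grasp 
[... 1367 characters left out ...]
.79 -1 end 0.5 1.6 [-0.69] 1.92 []
0.79 -1 end 0.5 2.0 [-0.64] 1.61 [-2.46]
1.05 1 grasp 0.7 1.6 [-1.01] 1.89 []
1.05 1 grasp 0.7 2.0 [-0.94] 1.66 []
1.05 1 grasp 0.9 1.6 [-0.95] 2.06 []
1.05 1 grasp 0.9 2.0 [-0.83] 1.81 [-2.46]
1.05 1 end 0.2 1.6 [-0.51] 1.67 [0.23]
1.05 1 end 0.2 2.0 [-0.52] 1.32 [0.43]
1.05 1 end 0.5 1.6 [-0.45] 1.81 [0.5]
1.05 1 end 0.5 2.0 [-0.44] 1.45 [0.67]
1.05 -1 grasp 0.7 1.6 [-1.01] 1.89 [0.23]
1.05 -1 grasp 0.7 2.0 [-0.94] 1.66 [0.57]
1.05 -1 grasp 0.9 1.6 [-0.95] 2.06 [0.35]
1.05 -1 grasp 0.9 2.0 [-0.83] 1.81 [0.68]
1.05 -1 end 0.2 1.6 [-0.51] 1.67 []
1.05 -1 end 0.2 2.0 [-0.52] 1.32 []
1.05 -1 end 0.5 1.6 [-0.45] 1.81 []
1.05 -1 end 0.5 2.0 [-0.44] 1.45 [-2.47]
```

```bash
python3 - <<'E'
from h import *
d=lambda y:np.array([np.cos(y),np.sin(y),0]); up=np.array([0,0,1.])
for a in (.35,.52,.7,.79,.9):
  for n,R,q1s in (("grasp",lambda s:toolR(d(1.88),up,a,s),(.9,1.0)),("end",lambda s:toolR(up,-d(-1.62),a,s),(.45,.6))):
      for q1 in q1s:
        for q23 in (2.,2.2): print(a,n,q1,q23,[[np.round(x,2) for x in wrist(R(s),q1,q23)] for s in(1,-1)])
E
```

```text
0.35 grasp 0.9 2.0 [[array([-0.3]), np.float64(1.35), array([-2.46])], [array([-0.3]), np.float64(1.35), array([0.69])]]
0.35 grasp 0.9 2.2 [[array([-0.32]), np.float64(1.16), array([-2.39])], [array([-0.32]), np.float64(1.16), array([0.75])]]
0.35 grasp 1.0 2.0 [[array([-0.27]), np.float64(1.38), array([-2.37])], [array([-0.27]), np.float64(1.38), array([0.78])]]
0.35 grasp 1.0 2.2 [[array([-0.29]), np.float64(1.19), array([-2.31])], [array([-0.29]), np.float64(1.19), array([0.83])]]
0.35 end 0.45 2.0 [[array([-1.03]), np.float64(1.84), array([0.59])], [array([-1.03]), np.float64(1.84), array([-2.55])]]
0.35 end 0.45 2.2 [[array([-0.99]), np.float64(1.73), array([0.77])], [array([-0.99]), np.float64(1.73), array([-2.37])]]
0.35 end 0.6 2.0 [[array([-0.94]), np.float64(1.95), array([0.67])], [array([-0.94]), np.float64(1.95), array([-2.47])]]
0.35 end 0.6 2.2 [[array([-0.89]), np.float64(1.83), array([0.84])], [array([-0.89]), np.float64(1.83), array([-2.3])]]
0.52 grasp 0.9 2.0 [[array([-0.43]), np.float64(1.46), array([-2.43])], [array([-0.43]), np.float64(1.46), array([0.71])]]
0.
[... 3052 characters left out ...]
ay([-0.66]), np.float64(1.77), array([-2.37])], [array([-0.66]), np.float64(1.77), array([0.77])]]
0.9 grasp 1.0 2.2 [[array([-0.65]), np.float64(1.61), array([-2.24])], [array([-0.65]), np.float64(1.61), array([0.9])]]
0.9 end 0.45 2.0 [[array([-0.58]), np.float64(1.52), array([0.64])], [array([-0.58]), np.float64(1.52), array([-2.5])]]
0.9 end 0.45 2.2 [[array([-0.59]), np.float64(1.35), array([0.76])], [array([-0.59]), np.float64(1.35), array([-2.39])]]
0.9 end 0.6 2.0 [[array([-0.52]), np.float64(1.59), array([0.76])], [array([-0.52]), np.float64(1.59), array([-2.38])]]
0.9 end 0.6 2.2 [[array([-0.53]), np.float64(1.41), array([0.86])], [array([-0.53]), np.float64(1.41), array([-2.28])]]
```

```bash
cat >> h.py <<'E'
d=lambda y:np.array([np.cos(y),np.sin(y),0]); up=np.array([0,0,1.])
def down(psi): return np.c_[d(psi),-d(psi+np.pi/2),-up]
def plan(p0,R0,p1,R1,n):
    "equal rows [shift,turn] taking pose 0 to pose 1 in n rows"
    M=R0.T@R1; r=Ro.from_matrix(M).as_rotvec()/n; S=sum(Ro.from_rotvec(r*k).as_matrix() for k in range(n))
    t=np.linalg.solve(S,R0.T@(np.array(p1)-p0)); p=np.array(p0);R=R0;path=[]
    t,r=t.round(4),r.round(4); 
    for k in range(n): p=p+R@t; R=R@Ro.from_rotvec(r).as_matrix(); path.append(p.round(3).tolist())
    print(n,"x",t.tolist()+r.tolist(),"via",path[n//2],"end",path[-1]); return p,R
def now():
    o=ctrl.get_obs(); return o['ee_pos'],Ro.from_euler('xyz',o['eef_rot']).as_matrix()
GX=1.881; GP=np.array([.3575,.305,.0215]); A=.785
def tcp(g,R): return g+R[:,2]*.0188
E
python3 - <<'E'
from h import *
p,R=now()
p,R=plan(p,R,[.42,-.35,.26],down(1.4),10)
p,R=plan(p,R,[.50,.05,.28],down(2.6),10)
Rg=toolR(d(GX),up,A,1); 
p,R=plan(p,R,tcp(GP-Rg[:,2]*.15,Rg),Rg,15)
w=p-R[:,2]*.25; print(wrist(R,np.arctan2(w[1],w[0]),2.0))
E
```

```text
10 x [0.034, 0.0068, -0.0055, -0.0001, -0.0001, -0.1133] via [0.337, -0.46, 0.238] end [0.42, -0.35, 0.26]
10 x [0.0366, 0.0233, -0.002, -0.0, 0.0, -0.12] via [0.528, -0.12, 0.272] end [0.5, 0.05, 0.28]
15 x [-0.0056, 0.0359, 0.0032, 0.0626, 0.0235, -0.1512] via [0.538, 0.307, 0.201] end [0.33, 0.394, 0.115]
([np.float64(-0.5206203099376094)], np.float64(1.7406244871218786), [np.float64(-2.2650455749638323)])
```

Call:
{"api": "jog_arm", "payload": {
  "motion": [
    [0.034,0.007,-0.0055,0,0,-0.113,1],
    [0.034,0.007,-0.0055,0,0,-0.113,1],
    [0.034,0.007,-0.0055,0,0,-0.113,1],
    [0.034,0.007,-0.0055,0,0,-0.113,1],
    [0.034,0.007,-0.0055,0,0,-0.113,1]
  ]
}}

```text
time_s: 0.6
ee_pos: [0.3104, -0.4809, 0.2327]
eef_rot: [-3.141, -0.0, 0.836]
force: [0.6, -0.2, -0.6]
grip_width: 0.0938
grip_force: 0.0
```

Call:
{"api": "jog_arm", "payload": {
  "motion": [
    [0.034,0.007,-0.0055,0,0,-0.113,1],
    [0.034,0.007,-0.0055,0,0,-0.113,1],
    [0.034,0.007,-0.0055,0,0,-0.113,1],
    [0.034,0.007,-0.0055,0,0,-0.113,1],
    [0.034,0.007,-0.0055,0,0,-0.113,1]
  ]
}}

```text
time_s: 1.1
ee_pos: [0.4224, -0.351, 0.2602]
eef_rot: [-3.141, -0.0, 1.402]
force: [0.6, 0.2, -0.1]
grip_width: 0.0939
grip_force: 0.0
```

Call:
{"api": "jog_arm", "payload": {
  "motion": [
    [0.0366,0.023,-0.002,0,0,-0.12,1],
    [0.0366,0.023,-0.002,0,0,-0.12,1],
    [0.0366,0.023,-0.002,0,0,-0.12,1],
    [0.0366,0.023,-0.002,0,0,-0.12,1],
    [0.0366,0.023,-0.002,0,0,-0.12,1]
  ]
}}

```text
time_s: 1.6
ee_pos: [0.5234, -0.1631, 0.27]
eef_rot: [-3.141, -0.001, 2.002]
force: [0.1, -0.1, -0.5]
grip_width: 0.094
grip_force: 0.0
```

Call:
{"api": "jog_arm", "payload": {
  "motion": [
    [0.0366,0.023,-0.002,0,0,-0.12,1],
    [0.0366,0.023,-0.002,0,0,-0.12,1],
    [0.0366,0.023,-0.002,0,0,-0.12,1],
    [0.0366,0.023,-0.002,0,0,-0.12,1],
    [0.0366,0.023,-0.002,0,0,-0.12,1]
  ]
}}

```text
time_s: 2.1
ee_pos: [0.5, 0.0488, 0.2801]
eef_rot: [-3.141, -0.001, 2.602]
force: [0.8, -0.4, -0.3]
grip_width: 0.0939
grip_force: 0.0
```

```bash
python3 - <<'E'
from h import *
p,R=now(); o=ctrl.get_obs(); print(o['qpos'].round(3),p,o['force'])
cv2.imwrite("pics/w1.png",ctrl.camera("wrist")[:,:,::-1]); cv2.imwrite("pics/top1.png",ctrl.camera("top")[:,:,::-1])
Rg=toolR(d(GX),up,A,1); 
p,R=plan(p,R,[.42,.30,.25],Rg,20)
p,R=plan(p,R,tcp(GP-Rg[:,2]*.12,Rg),Rg,5)
E
```

```text
[ 0.024  0.144  1.537  0.     1.46  -1.007] [0.50002354 0.04875177 0.28005875] [ 0.79618969 -0.40259087 -0.28676108]
20 x [-0.0043, 0.0163, -0.0032, 0.0469, 0.0176, -0.1133] via [0.54, 0.219, 0.275] end [0.42, 0.301, 0.25]
5 x [-0.0356, 0.0117, 0.0088, -0.0001, 0.0001, 0.0] via [0.369, 0.344, 0.156] end [0.336, 0.373, 0.093]
```

View pics/w1.png

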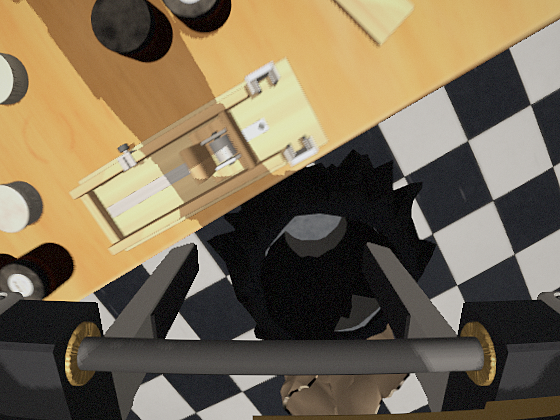

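The wrist view shows the feeder with its open end at upper right: base corners near (288,58) and (327,137), channels near (262,78) and (299,150), pointer near (127,157). I'll enlarge it to measure more precisely.

```bash
python3 - <<'E'
import cv2
im=cv2.imread("pics/w1.png")
cv2.imwrite("pics/c2.png",cv2.resize(im[45:260,65:335],None,fx=2.75,fy=2.75,interpolation=cv2.INTER_CUBIC))
E
```

```text
(no output)
```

View pics/c2.png

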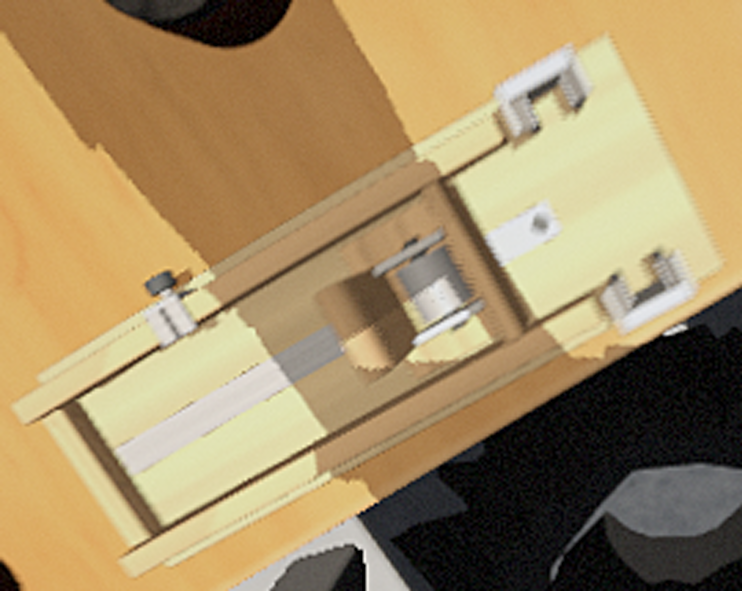

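The crop shows, in crop pixels, base corners at (610,36) and (720,262), channel outer edges at (497,92)-(572,46) and (620,333)-(695,290), rail rear corners at (12,403) and (135,577), and the pointer line centre near (172,318).

```bash
python3 - <<'E'
from h import *
m=ctrl.camera_model("wrist")
f=lambda c:(np.array(c,float)+.5)/2.75-.5+[65,45]
def loc(px,z,o=np.array([.43986,.08473]),th=-1.6198):
    P=onz(m,f(px),z)[:,:2]; a=d(th)[:2]; return ((P-o)@np.c_[a,[-a[1],a[0]]]*1000).round(1).tolist()
print("base",loc([[610,36],[720,262]],.009),"want -37,-+59")
print("chan outer",loc([[497,92],[572,46]],.063),loc([[620,333],[695,290]],.063),"want y -+56")
print("rail rear",loc([[12,403],[135,577]],.043),"want x288 y-+50")
print("ptr",loc([[166,302],[172,318],[182,335]],.046))
print("plate front top",loc([[443,180],[527,335]],.067),"base hole",loc([[541,222]],.009))
E
```

```text
base [[-44.2, -62.9], [-43.5, 50.4]] want -37,-+59
chan outer [[9.8, -59.1], [-24.8, -60.4]] [[11.3, 50.0], [-24.9, 48.6]] want y -+56
rail rear [[277.5, -52.0], [276.1, 47.7]] want x288 y-+50
ptr [[183.5, -54.8], [185.1, -47.5], [185.4, -39.0]]
plate front top [[45.4, -39.3], [45.9, 31.9]] base hole [[22.3, -5.3]]
```

```bash
python3 - <<'E'
from h import *
p,R=now(); print(p,ctrl.get_obs()['eef_rot'])
m=ctrl.camera_model("wrist"); im=ctrl.camera("wrist")[:,:,::-1].copy(); cv2.imwrite("pics/w2.png",im)
a=cv2.imread("pics/w1.png")
f=lambda c:(np.array(c,float)+.5)/2.75-.5+[65,45]
pts=dict(base=[[610,36],[720,262]],chan=[[497,92],[572,46],[620,333],[695,290]],rail=[[12,403],[135,577]],ptr=[[172,318]],plate=[[443,180],[527,335]])
Z=dict(base=.009,chan=.063,rail=.043,ptr=.046,plate=.067)
a_=d(-1.6198)[:2]
mt=ctrl.camera_model("top")
for k,v in pts.items():
    q=f(v).astype(np.float32).reshape(-1,1,2)
    q2,st,_=cv2.calcOpticalFlowPyrLK(a,im,q,None,winSize=(15,15))
    P=onz(m,q2[:,0],Z[k]); print(k,st.ravel(),(q2-q)[:,0].round(1).tolist(),((P[:,:2]-[.43986,.08473])@np.c_[a_,[-a_[1],a_[0]]]*1000).round(1).tolist())
E
```

```text
[0.49938584 0.05060005 0.28079051] [ 3.14096977e+00 -1.22378742e-04  2.60497223e+00]
base [1 1] [[-1.5, 3.299999952316284], [-2.4000000953674316, 3.0999999046325684]] [[-40.8, -60.3], [-39.0, 52.5]]
chan [1 1 1 1] [[-1.7000000476837158, 3.0], [-1.600000023841858, 3.5999999046325684], [-1.7999999523162842, 1.7999999523162842], [-2.299999952316284, 2.5999999046325684]] [[13.0, -57.2], [-21.5, -57.9], [14.1, 50.9], [-21.2, 50.0]]
rail [1 1] [[-1.899999976158142, 0.4000000059604645], [-2.4000000953674316, 0.4000000059604645]] [[280.2, -52.8], [279.5, 46.6]]
ptr [1] [[-1.899999976158142, 1.2000000476837158]] [[188.1, -47.5]]
plate [1 1] [[-1.2000000476837158, 1.899999976158142], [-2.0999999046325684, 2.200000047683716]] [[47.7, -38.2], [49.3, 33.0]]
```

Call:
{"api": "jog_arm", "payload": {
  "motion": [
    [-0.004,0.016,-0.003,0.047,0.0176,-0.113,1],
    [-0.004,0.016,-0.003,0.047,0.0176,-0.113,1],
    [-0.004,0.016,-0.003,0.047,0.0176,-0.113,1],
    [-0.004,0.016,-0.003,0.047,0.0176,-0.113,1],
    [-0.004,0.016,-0.003,0.047,0.0176,-0.113,1]
  ]
}}

```text
time_s: 2.75
ee_pos: [0.5456, 0.1157, 0.287]
eef_rot: [-2.94, -0.149, -3.132]
force: [-0.8, 0.6, -0.2]
grip_width: 0.0936
grip_force: 0.0
```

Call:
{"api": "jog_arm", "payload": {
  "motion": [
    [-0.004,0.016,-0.003,0.047,0.0176,-0.113,1],
    [-0.004,0.016,-0.003,0.047,0.0176,-0.113,1],
    [-0.004,0.016,-0.003,0.047,0.0176,-0.113,1],
    [-0.004,0.016,-0.003,0.047,0.0176,-0.113,1],
    [-0.004,0.016,-0.003,0.047,0.0176,-0.113,1]
  ]
}}

```text
time_s: 3.25
ee_pos: [0.545, 0.198, 0.2771]
eef_rot: [-2.845, -0.38, -2.589]
force: [0.5, -0.2, -0.5]
grip_width: 0.0938
grip_force: 0.0
```

Call:
{"api": "jog_arm", "payload": {
  "motion": [
    [-0.004,0.016,-0.003,0.047,0.0176,-0.113,1],
    [-0.004,0.016,-0.003,0.047,0.0176,-0.113,1],
    [-0.004,0.016,-0.003,0.047,0.0176,-0.113,1],
    [-0.004,0.016,-0.003,0.047,0.0176,-0.113,1],
    [-0.004,0.016,-0.003,0.047,0.0176,-0.113,1]
  ]
}}

```text
time_s: 3.75
ee_pos: [0.4983, 0.2643, 0.2602]
eef_rot: [-2.897, -0.623, -1.996]
force: [0.2, -0.0, -0.6]
grip_width: 0.0943
grip_force: 0.0
```

Call:
{"api": "jog_arm", "payload": {
  "motion": [
    [-0.004,0.016,-0.003,0.047,0.0176,-0.113,1],
    [-0.004,0.016,-0.003,0.047,0.0176,-0.113,1],
    [-0.004,0.016,-0.003,0.047,0.0176,-0.113,1],
    [-0.004,0.016,-0.003,0.047,0.0176,-0.113,1],
    [-0.004,0.016,-0.003,0.047,0.0176,-0.113,1]
  ]
}}

```text
time_s: 4.25
ee_pos: [0.4212, 0.2923, 0.2486]
eef_rot: [-3.14, -0.788, -1.269]
force: [0.4, 0.8, 0.5]
grip_width: 0.0938
grip_force: 0.0
```

Call:
{"api": "jog_arm", "payload": {
  "motion": [
    [0,0,0,0,0,0,1],
    [0,0,0,0,0,0,1]
  ]
}}

```text
time_s: 4.45
ee_pos: [0.4217, 0.2925, 0.2494]
eef_rot: [-3.135, -0.787, -1.278]
force: [1.0, -0.2, 0.4]
grip_width: 0.0941
grip_force: 0.0
```

```bash
python3 - <<'E'
from h import *
p,R=now(); o=ctrl.get_obs(); print(o['qpos'].round(3),p,o['eef_rot'])
np.save("wm.npy",ctrl.camera_model("wrist"),allow_pickle=True)
cv2.imwrite("pics/w3.png",ctrl.camera("wrist")[:,:,::-1])
m=ctrl.camera_model("wrist"); print(proj(m,[[.4114,.2874,.012],[.3248,.258,.012],[.43,.229,.012],[.3721,.33,.026],[.3312,.317,.026]]).round())
Rg=toolR(d(GX),up,A,1); 
p,R=plan(p,R,tcp(GP-Rg[:,2]*.12,Rg),Rg,5)
E
```

```text
[ 0.855  0.438  1.417 -0.657  1.73  -2.538] [0.42174308 0.29245173 0.24939976] [-3.13489464 -0.78678403 -1.27774253]
[[290. 327.]
 [367. 324.]
 [289. 277.]
 [314. 373.]
 [354. 372.]]
5 x [-0.0366, 0.0117, 0.0075, 0.0011, -0.0004, -0.0024] via [0.37, 0.341, 0.156] end [0.336, 0.373, 0.093]
```

View pics/w3.png

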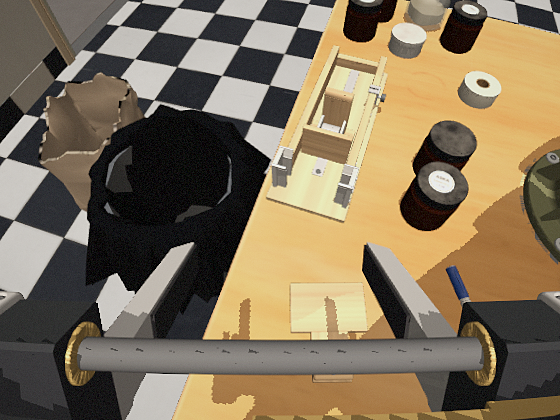

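The wrist view shows the gate blade at about (290..367, 283..331) with the tongue and block below it, partly hidden by the finger bar. I'll locate it precisely in a crop.

```bash
python3 - <<'E'
from h import *
im=cv2.imread("pics/w3.png"); c=im[270:400,270:390]
cv2.imwrite("pics/c3.png",cv2.resize(c,None,fx=4.6,fy=4.6,interpolation=cv2.INTER_CUBIC))
E
```

```text
(no output)
```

View pics/c3.png

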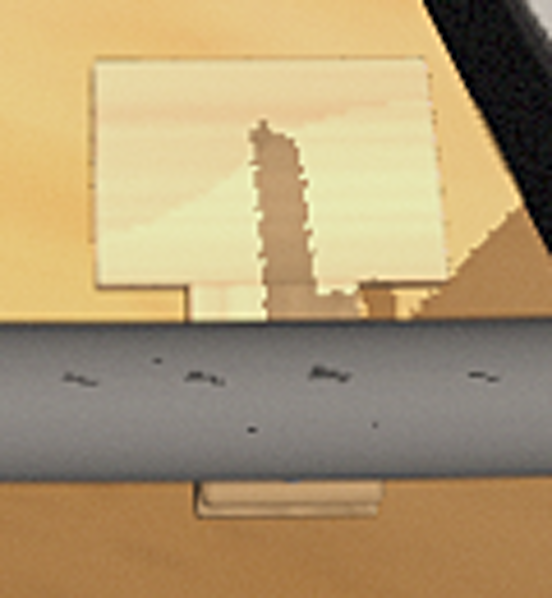

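Blade corners in the crop are (95,60), (427,58), (98,285) and (448,280). The tongue's outer edges are x 188 and 395 at the neck.

```bash
python3 - <<'E'
from h import *
m=ctrl.camera_model("wrist")
f=lambda c:(np.array(c,float)+.5)/4.6-.5+[270,270]
G=onz(m,f([[98,285],[95,60],[427,58],[448,280]]),.012)[:,:2]
print(G,[np.linalg.norm(G[i]-G[(i+1)%4]).round(4) for i in range(4)])
# order: tongue-left,bottom-left,bottom-right,tongue-right
bo=(G[1]+G[2])/2;t=(G[0]+G[3])/2-bo;y=G[1]-G[2];print(bo,np.arctan2(t[1],t[0]),np.arctan2(y[1],y[0])+np.pi/2)
print("old bottom [.3861 .2160]; grip now", (bo+.093*t/np.linalg.norm(t)))
print("block end",onz(m,f([[203,505],[380,502]]),.026), "expect", bo+.113*t/np.linalg.norm(t))
E
```

```text
[[0.40932922 0.29271502]
 [0.4267802  0.23586489]
 [0.33972038 0.20910336]
 [0.32317202 0.26575446]] [np.float64(0.0595), np.float64(0.0911), np.float64(0.059), np.float64(0.0903)]
[0.38325029 0.22248413] 1.8618406115287855 1.8690212224357896
old bottom [.3861 .2160]; grip now [0.35656368 0.31157299]
block end [[0.37125858 0.33619226 0.026     ]
 [0.33138743 0.32377724 0.026     ]] expect [0.35082463 0.33073188]
```

```bash
sed -i 's/^GX=.*/GX=1.872; GP=np.array([.357,.3095,.0215]); A=.785/' h.py; python3 - <<'E'
from h import *
p,R=now(); Rg=toolR(d(GX),up,A,1); 
p,R=plan(p,R,tcp(GP-Rg[:,2]*.10,Rg),Rg,5)
p,R=plan(p,R,tcp(GP,Rg),Rg,5)
E
```

```text
5 x [-0.0372, 0.0115, 0.0109, -0.0001, -0.0003, -0.0012] via [0.373, 0.336, 0.147] end [0.34, 0.364, 0.079]
5 x [-0.0, 0.0001, 0.02, -0.0, -0.0, -0.0] via [0.353, 0.324, 0.037] end [0.361, 0.297, 0.008]
```

Call:
{"api": "jog_arm", "payload": {
  "motion": [
    [-0.037,0.0115,0.011,0,0,-0.001,1],
    [-0.037,0.0115,0.011,0,0,-0.001,1],
    [-0.037,0.0115,0.011,0,0,-0.001,1],
    [-0.037,0.0115,0.011,0,0,-0.001,1],
    [-0.037,0.0115,0.011,0,0,-0.001,1]
  ]
}}

```text
time_s: 5.0
ee_pos: [0.3398, 0.3635, 0.0779]
eef_rot: [-3.14, -0.787, -1.272]
force: [0.7, -0.2, -0.2]
grip_width: 0.0938
grip_force: 0.0
```

Call:
{"api": "jog_arm", "payload": {
  "motion": [
    [0,0,0,0,0,0,1],
    [0,0,0,0,0,0,1]
  ]
}}

```text
time_s: 5.2
ee_pos: [0.3403, 0.3631, 0.0796]
eef_rot: [-3.141, -0.788, -1.268]
force: [0.3, 0.1, 0.6]
grip_width: 0.094
grip_force: 0.0
```

```bash
python3 - <<'E'
from h import *
p,R=now(); print(p,ctrl.get_obs()['qpos'].round(3)); Rg=toolR(d(GX),up,A,1); 
p,R=plan(p,R,tcp(GP,Rg),Rg,5)
E
```

```text
[0.34030764 0.36310488 0.07956806] [ 1.033  0.673  1.486 -0.556  1.572 -2.239]
5 x [-0.0003, 0.0, 0.0199, -0.0002, -0.0005, 0.0002] via [0.353, 0.323, 0.037] end [0.361, 0.297, 0.008]
```

Call:
{"api": "jog_arm", "payload": {
  "motion": [
    [0,0,0.0198,0,0,0,1],
    [0,0,0.0198,0,0,0,1],
    [0,0,0.0198,0,0,0,1],
    [0,0,0.0198,0,0,0,1],
    [0,0,0.0198,0,0,0,1]
  ]
}}

```text
time_s: 5.7
ee_pos: [0.3623, 0.296, 0.0109]
eef_rot: [-3.137, -0.785, -1.272]
force: [0.7, 0.7, -0.7]
grip_width: 0.094
grip_force: 0.0
```

Call:
{"api": "jog_arm", "payload": {
  "motion": [
    [0,0,0,0,0,0,-0.1],
    [0,0,0,0,0,0,-0.3],
    [0,0,0,0,0,0,-0.6],
    [0,0,0,0,0,0,-1],
    [0,0,0,0,0,0,-1]
  ],
  "squeeze": 20
}}

```text
time_s: 6.2
ee_pos: [0.3604, 0.2969, 0.01]
eef_rot: [-3.141, -0.787, -1.267]
force: [-0.4, -0.2, 0.2]
grip_width: 0.0572
grip_force: 0.1
```

Call:
{"api": "jog_arm", "payload": {
  "motion": [
    [0,0,0,0,0,0,-1],
    [0,0,0,0,0,0,-1],
    [0,0,0,0,0,0,-1]
  ],
  "squeeze": 20
}}

```text
time_s: 6.5
ee_pos: [0.3603, 0.2967, 0.0097]
eef_rot: [-3.141, -0.787, -1.266]
force: [-0.2, 1.4, 2.3]
grip_width: 0.0437
grip_force: 20.0
```

```bash
python3 - <<'E'
from h import *
p,R=now(); m=ctrl.camera_model("wrist")
Rc=cv2.Rodrigues(np.array(m["rvec"]))[0]; c=-Rc.T@m["tvec"]
ct=R.T@(c-p); Rt=Rc@R; print("cam in tool",ct.round(3)); print(Rt.round(3)); np.savez("cam.npz",ct=ct,Rt=Rt)
bo=np.array([.3847,.2192,0]); gx=d(np.arctan2(-R[1,0],-R[0,0])) ; print(np.arctan2(gx[1],gx[0]))
y=R[:,1]; Rg=np.c_[np.cross(y,up),y,up]; np.savez("gate.npz",t=R.T@(bo-p),R=R.T@Rg); print("gate in tool",(R.T@(bo-p)).round(4),(R.T@Rg).round(2).tolist())
th=-1.6198; o=np.array([.43986,.08473]); ex=d(th)[:2]; ey=np.array([-ex[1],ex[0]])
o2=o-.0033*ey-.003*ex; print("feeder org",o2)
def F(x,y,z): return np.r_[o2+x*ex+y*ey,z]
pts=[F(-.037,-.059,.009),F(-.037,.059,.009),F(0,-.056,.063),F(0,.056,.063),F(.288,0,.043),F(.19,-.044,.046)]
def see(P,Rw):
    mm=dict(m); Rcw=Rt@Rw.T; mm["rvec"]=cv2.Rodrigues(Rcw)[0].ravel(); mm["tvec"]=-Rcw@(P+Rw@ct); 
    g=P+Rw@(R.T@(bo-p)); Gr=Rw@R.T@Rg
    gp=[g+Gr@[0,-.046,.012],g+Gr@[0,.046,.012],g+Gr@[.06,.046,.012]]
    return proj(mm,np.array(pts+gp)).round().astype(int).tolist()
for nm,P,Rw in [("lean",np.array([.43,.27,.28]),R),("lean roll.5",np.array([.45,.25,.3]),R@Ro.from_rotvec([0,0,.5]).as_matrix()),("down2.6",np.array([.45,.12,.3]),down(2.6)),("down1.9",np.array([.42,.2,.3]),down(1.9)),("half",np.array([.43,.2,.3]),toolR(d(1.872),up,.4,1)@Ro.from_rotvec([0,0,.4]).as_matrix())]:
    w=P-Rw[:,2]*.25; print(nm,see(P,Rw),[np.round(x,2) for x in wrist(Rw,np.arctan2(w[1],w[0]),1.85)])
# final
Rf=toolR(up,-d(th),A,1); L=np.load("gate.npz")
Rf=np.c_[d(0),d(0),d(0)]; Gf=np.c_[up,np.cross(-d(th),up),-d(th)]; Rf=Gf@L['R'].T
pf=F(.006,0,.009)-Rf@L['t']; print("final tcp",pf.round(4)); np.savez("fin.npz",R=Rf,p=pf)
E
```

```text
cam in tool [ 0.08  0.   -0.18]
[[ 0.001  1.     0.   ]
 [-0.961  0.001 -0.277]
 [-0.277  0.     0.961]]
1.8752557095061129
gate in tool [ 0.0505 -0.0001  0.0643] [[-0.71, -0.0, 0.71], [-0.0, 1.0, -0.0], [-0.71, 0.0, -0.71]]
feeder org [0.43671091 0.08788805]
lean [[343, 245], [266, 220], [355, 205], [277, 181], [361, 73], [373, 115], [212, 142], [347, 142], [357, 221]] [array([-0.66]), np.float64(1.74), array([-2.55])]
lean roll.5 [[392, 223], [311, 234], [383, 182], [302, 196], [328, 54], [359, 87], [212, 142], [347, 142], [357, 221]] [array([-0.67]), np.float64(1.71), array([-2.08])]
down2.6 [[258, 122], [298, 197], [229, 141], [274, 219], [81, 271], [115, 216], [212, 142], [347, 142], [357, 221]] [array([0.]), np.float64(1.29), array([-0.77])]
down1.9 [[237, 208], [313, 236], [224, 245], [303, 274], [203, 403], [194, 351], [212, 142], [347, 142], [357, 221]] [array([0.]), np.float64(1.29), array([0.12])]
half [[343, 192], [261, 195], [341, 157], [254, 162], [293, -27], [326, 28], [212, 142], [347, 142], [357, 221]] [array([-0.38]), np.float64(1.44), array([-2.33])]
final tcp [0.437  0.0916 0.0902]
```

```bash
python3 - <<'E'
from h import *
p,R=now(); 
p,R=plan(p,R,p+[.03,-.0,.20],R,5)
p,R=plan(p,R,[.545,.125,.30],down(2.6),20)
E
```

```text
5 x [0.0296, -0.0057, -0.027, 0.0, 0.0, 0.0] via [0.378, 0.297, 0.13] end [0.39, 0.297, 0.21]
20 x [0.0007, -0.0161, -0.0016, -0.0469, -0.0178, 0.1131] via [0.543, 0.257, 0.258] end [0.544, 0.125, 0.299]
```

Call:
{"api": "jog_arm", "payload": {
  "motion": [
    [0.03,0,-0.027,0,0,0,-1],
    [0.03,0,-0.027,0,0,0,-1],
    [0.03,0,-0.027,0,0,0.05,-1],
    [0.03,0,-0.027,0,0,0.05,-1],
    [0.03,0,-0.027,0,0,0.05,-1]
  ]
}}

```text
time_s: 7.0
ee_pos: [0.3588, 0.2851, 0.2125]
eef_rot: [-2.991, -0.775, -1.48]
force: [-0.3, 0.8, -1.0]
grip_width: 0.0441
grip_force: 20.0
```

```bash
python3 - <<'E'
from h import *
p,R=now(); o=ctrl.get_obs(); print(p,o['qpos'].round(3),o['grip_width'])
p,R=plan(p,R,[.545,.125,.30],down(2.6),20)
E
```

```text
[0.35883114 0.28511847 0.21248611] [ 0.933  0.383  1.585 -0.614  1.682 -2.268] 0.044075950351600224
20 x [-0.0026, -0.0162, -0.002, -0.0467, -0.0138, 0.1062] via [0.52, 0.258, 0.258] end [0.545, 0.125, 0.299]
```

Call:
{"api": "jog_arm", "payload": {
  "motion": [
    [-0.0026,-0.016,-0.002,-0.0467,-0.0138,0.106,-1],
    [-0.0026,-0.016,-0.002,-0.0467,-0.0138,0.106,-1],
    [-0.0026,-0.016,-0.002,-0.0467,-0.0138,0.106,-1],
    [-0.0026,-0.016,-0.002,-0.0467,-0.0138,0.106,-1],
    [-0.0026,-0.016,-0.002,-0.0467,-0.0138,0.106,-1]
  ]
}}

```text
time_s: 7.5
ee_pos: [0.4378, 0.2999, 0.2239]
eef_rot: [-2.819, -0.576, -2.124]
force: [-1.2, 0.3, -2.3]
grip_width: 0.044
grip_force: 20.0
```

Call:
{"api": "jog_arm", "payload": {
  "motion": [
    [-0.0026,-0.016,-0.002,-0.0467,-0.0138,0.106,-1],
    [-0.0026,-0.016,-0.002,-0.0467,-0.0138,0.106,-1],
    [-0.0026,-0.016,-0.002,-0.0467,-0.0138,0.106,-1],
    [-0.0026,-0.016,-0.002,-0.0467,-0.0138,0.106,-1],
    [-0.0026,-0.016,-0.002,-0.0467,-0.0138,0.106,-1]
  ]
}}

```text
time_s: 8.0
ee_pos: [0.5082, 0.27, 0.2495]
eef_rot: [-2.817, -0.336, -2.658]
force: [0.8, 0.4, -1.3]
grip_width: 0.0439
grip_force: 20.0
```

Call:
{"api": "jog_arm", "payload": {
  "motion": [
    [-0.0026,-0.016,-0.002,-0.0467,-0.0138,0.106,-1],
    [-0.0026,-0.016,-0.002,-0.0467,-0.0138,0.106,-1],
    [-0.0026,-0.016,-0.002,-0.0467,-0.0138,0.106,-1],
    [-0.0026,-0.016,-0.002,-0.0467,-0.0138,0.106,-1],
    [-0.0026,-0.016,-0.002,-0.0467,-0.0138,0.106,-1]
  ]
}}

```text
time_s: 8.5
ee_pos: [0.5479, 0.2055, 0.2775]
eef_rot: [-2.937, -0.127, 3.12]
force: [0.2, 0.0, -0.3]
grip_width: 0.0436
grip_force: 20.0
```

Call:
{"api": "jog_arm", "payload": {
  "motion": [
    [-0.0026,-0.016,-0.002,-0.0467,-0.0138,0.106,-1],
    [-0.0026,-0.016,-0.002,-0.0467,-0.0138,0.106,-1],
    [-0.0026,-0.016,-0.002,-0.0467,-0.0138,0.106,-1],
    [-0.0026,-0.016,-0.002,-0.0467,-0.0138,0.106,-1],
    [-0.0026,-0.016,-0.002,-0.0467,-0.0138,0.106,-1]
  ]
}}

```text
time_s: 9.0
ee_pos: [0.5443, 0.1271, 0.2967]
eef_rot: [3.141, -0.002, 2.6]
force: [1.0, 0.7, -0.6]
grip_width: 0.0438
grip_force: 20.0
```

Call:
{"api": "jog_arm", "payload": {
  "motion": [
    [0,0,0,0,0,0,-1],
    [0,0,0,0,0,0,-1],
    [0,0,0,0,0,0,-1]
  ]
}}

```text
time_s: 9.3
ee_pos: [0.5445, 0.1286, 0.2964]
eef_rot: [-3.14, -0.003, 2.607]
force: [-0.5, 0.1, -1.5]
grip_width: 0.0441
grip_force: 20.0
```

```bash
python3 - <<'E'
from h import *
p,R=now(); o=ctrl.get_obs(); print(p,o['qpos'].round(3),o['eef_rot'])
im=ctrl.camera("wrist")[:,:,::-1]; cv2.imwrite("pics/w4.png",im)
cv2.imwrite("pics/c4.png",cv2.resize(im[40:300,0:385],None,fx=2.07,fy=2.07,interpolation=cv2.INTER_CUBIC))
E
```

```text
[0.54446062 0.12856023 0.29641581] [ 0.166  0.273  1.347  0.     1.525 -0.87 ] [-3.13955060e+00 -2.69804750e-03  2.60695778e+00]
```

View pics/c4.png

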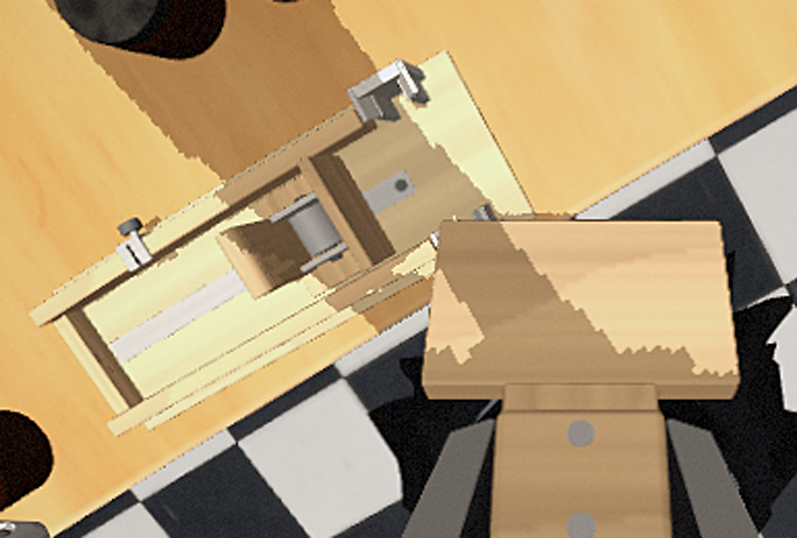

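The crop shows the feeder, pointer line near (133,250), plate front top edge (314,158)-(372,270), near channel outer edge (349,97)-(402,61) and base corner (447,51). The gate is held straight, with its bottom edge at (441,219)-(721,222) and its shoulder at (424,385)-(738,385).

```bash
python3 - <<'E'
from h import *
m=ctrl.camera_model("wrist"); p,R=now()
f=lambda c:(np.array(c,float)+.5)/2.07-.5+[0,40]
th=-1.6198; a=d(th)[:2]; N=np.c_[a,[-a[1],a[0]]]
loc=lambda px,z:((onz(m,f(px),z)[:,:2]-[.43986,.08473])@N*1000).round(1).tolist()
print("base corner -37,-59:",loc([[447,51]],.009),"edge x-37:",loc([[533,211]],.009))
print("chan outer y-56",loc([[349,97],[402,61]],.063))
print("rail rear 288,-50 / 288,50",loc([[31,315]],.043),loc([[120,436]],.043))
print("ptr y-44",loc([[133,250]],.046)); print("plate 55,-36/36",loc([[314,158],[372,270]],.067))
print("rail outer y-50",loc([[180,216]],.043))
# gate in tool: rays vs block-side plane of blade
L=np.load("gate.npz"); Rg=R@L['R']; n=Rg[:,2]; c,ra=rays(m,f([[441,219],[721,222],[424,385],[738,385]]))
g0=p+R@L['t']; s=((g0+.012*n-c)@n)/(ra@n); P=c+ra*s[:,None]; print("gate coords of corners (exp 0,+-46; 60,+-46; z12)",((P-g0)@Rg*1000).round(1).tolist())
E
```

```text
base corner -37,-59: [[-41.3, -60.3]] edge x-37: [[-41.1, 51.3]]
chan outer y-56 [[14.0, -55.1], [-22.1, -57.2]]
rail rear 288,-50 / 288,50 [[280.3, -49.7]] [[277.5, 47.8]]
ptr y-44 [[188.1, -48.8]]
plate 55,-36/36 [[48.2, -35.9], [52.7, 34.3]]
rail outer y-50 [[150.0, -51.6]]
gate coords of corners (exp 0,+-46; 60,+-46; z12) [[0.5, -45.1, 12.0], [1.6, 46.7, 12.0], [61.1, -44.1, 12.0], [61.0, 45.8, 12.0]]
```

```bash
cat >> h.py <<'E'
TH=-1.6198; EX=d(TH)[:2]; EY=np.array([-EX[1],EX[0]]); FO=np.array([.43986,.08473])-.0027*EY-.003*EX
def F(x,y,z): return np.r_[FO+x*EX+y*EY,z]
def fin():
    L=np.load("gate.npz"); Gf=np.c_[up,np.r_[EY,0],-d(TH)]; Rf=Gf@L['R'].T
    return F(.006,0,.009)-Rf@(L['t']+L['R']@[.001,.0005,0]),Rf
E
python3 - <<'E'
from h import *
p,R=now(); pf,Rf=fin(); print(pf)
M=Ro.from_matrix(R.T@Rf).magnitude(); print(M)
p,R=plan(p,R,pf+[0,0,.10],Rf,20)
w=p-R[:,2]*.25; print(wrist(R,np.arctan2(w[1],w[0]),2.0))
E
```

```text
[0.43706263 0.09155047 0.08921927]
1.3161472684062432
20 x [0.0032, -0.005, 0.0051, 0.0211, -0.0353, 0.0514] via [0.485, 0.104, 0.239] end [0.437, 0.092, 0.189]
([np.float64(-0.628831956359068)], np.float64(1.6341876976264977), [np.float64(0.7121282083120652)])
```

Call:
{"api": "jog_arm", "payload": {
  "motion": [
    [0.0032,-0.005,0.005,0.021,-0.0353,0.0514,-1],
    [0.0032,-0.005,0.005,0.021,-0.0353,0.0514,-1],
    [0.0032,-0.005,0.005,0.021,-0.0353,0.0514,-1],
    [0.0032,-0.005,0.005,0.021,-0.0353,0.0514,-1],
    [0.0032,-0.005,0.005,0.021,-0.0353,0.0514,-1]
  ]
}}

```text
time_s: 9.85
ee_pos: [0.5174, 0.1162, 0.2712]
eef_rot: [-3.057, 0.188, 2.355]
force: [0.2, 0.2, -1.0]
grip_width: 0.0439
grip_force: 20.0
```

Call:
{"api": "jog_arm", "payload": {
  "motion": [
    [0.0032,-0.005,0.005,0.021,-0.0353,0.0514,-1],
    [0.0032,-0.005,0.005,0.021,-0.0353,0.0514,-1],
    [0.0032,-0.005,0.005,0.021,-0.0353,0.0514,-1],
    [0.0032,-0.005,0.005,0.021,-0.0353,0.0514,-1],
    [0.0032,-0.005,0.005,0.021,-0.0353,0.0514,-1]
  ]
}}

```text
time_s: 10.35
ee_pos: [0.4901, 0.1063, 0.2456]
eef_rot: [-3.022, 0.39, 2.107]
force: [-0.6, -0.8, -1.4]
grip_width: 0.0437
grip_force: 20.0
```

Call:
{"api": "jog_arm", "payload": {
  "motion": [
    [0.0032,-0.005,0.005,0.021,-0.0353,0.0514,-1],
    [0.0032,-0.005,0.005,0.021,-0.0353,0.0514,-1],
    [0.0032,-0.005,0.005,0.021,-0.0353,0.0514,-1],
    [0.0032,-0.005,0.005,0.021,-0.0353,0.0514,-1],
    [0.0032,-0.005,0.005,0.021,-0.0353,0.0514,-1]
  ]
}}

```text
time_s: 10.85
ee_pos: [0.4631, 0.0986, 0.2188]
eef_rot: [-3.044, 0.595, 1.84]
force: [0.5, -0.2, -1.1]
grip_width: 0.044
grip_force: 20.0
```

Call:
{"api": "jog_arm", "payload": {
  "motion": [
    [0.0032,-0.005,0.005,0.021,-0.0353,0.0514,-1],
    [0.0032,-0.005,0.005,0.021,-0.0353,0.0514,-1],
    [0.0032,-0.005,0.005,0.021,-0.0353,0.0514,-1],
    [0.0032,-0.005,0.005,0.021,-0.0353,0.0514,-1],
    [0.0032,-0.005,0.005,0.021,-0.0353,0.0514,-1]
  ]
}}

```text
time_s: 11.35
ee_pos: [0.4371, 0.0927, 0.1906]
eef_rot: [3.138, 0.785, 1.518]
force: [0.1, -0.8, -0.7]
grip_width: 0.0438
grip_force: 20.0
```

Call:
{"api": "jog_arm", "payload": {
  "motion": [
    [0,0,0,0,0,0,-1],
    [0,0,0,0,0,0,-1]
  ]
}}

```text
time_s: 11.55
ee_pos: [0.4375, 0.0925, 0.1909]
eef_rot: [3.14, 0.783, 1.522]
force: [-0.3, 0.5, -0.6]
grip_width: 0.0435
grip_force: 20.0
```

```bash
python3 - <<'E'
from h import *
p,R=now(); o=ctrl.get_obs(); pf,Rf=fin(); print(p,o['qpos'].round(3),o['force'].round(2),Ro.from_matrix(R.T@Rf).as_rotvec())
cv2.imwrite("pics/top2.png",ctrl.camera("top")[:,:,::-1])
p,R=plan(p,R,pf+[0,0,.05],Rf,5)
E
```

```text
[0.43751247 0.09253962 0.19094433] [ 0.496  0.35   1.685 -0.648  1.579  0.7  ] [-0.33  0.53 -0.64] [ 1.51644523e-03 -1.28162866e-03  2.01176184e-05]
5 x [0.0072, -0.0001, 0.0075, 0.0003, -0.0003, 0.0] via [0.437, 0.092, 0.16] end [0.437, 0.092, 0.139]
```

Call:
{"api": "jog_arm", "payload": {
  "motion": [
    [0.0072,-0.0001,0.0075,0,0,0,-1],
    [0.0072,-0.0001,0.0075,0,0,0,-1],
    [0.0072,-0.0001,0.0075,0,0,0,-1],
    [0.0072,-0.0001,0.0075,0,0,0,-1]
  ]
}}

```text
time_s: 12.0
ee_pos: [0.4367, 0.0911, 0.1484]
eef_rot: [3.139, 0.783, 1.518]
force: [-0.3, -0.1, -0.5]
grip_width: 0.0437
grip_force: 20.0
```

Call:
{"api": "jog_arm", "payload": {
  "motion": [
    [0.003,0,0.003,0,0,0,-1],
    [0.003,0,0.003,0,0,0,-1],
    [0.003,0,0.003,0,0,0,-1],
    [0,0,0,0,0,0,-1]
  ]
}}

```text
time_s: 12.4
ee_pos: [0.4368, 0.0912, 0.1364]
eef_rot: [3.139, 0.783, 1.518]
force: [0.1, 0.4, -1.0]
grip_width: 0.044
grip_force: 20.0
```

```bash
python3 - <<'E'
from h import *
p,R=now(); o=ctrl.get_obs(); pf,Rf=fin(); print(p-pf,o['force'].round(2),Ro.from_matrix(R.T@Rf).as_rotvec().round(4))
E
```

```text
[-0.00023992 -0.00033088  0.04722224] [ 0.12  0.39 -0.97] [ 0.0003 -0.0004 -0.0025]
```

Call:
{"api": "jog_arm", "payload": {
  "motion": [
    [0.003,0,0.003,0,0,0,-1],
    [0.003,0,0.003,0,0,0,-1]
  ]
}}

```text
time_s: 12.6
ee_pos: [0.437, 0.0913, 0.1282]
eef_rot: [3.137, 0.783, 1.517]
force: [0.3, 0.2, 0.0]
grip_width: 0.0439
grip_force: 20.0
```

Call:
{"api": "jog_arm", "payload": {
  "motion": [
    [0.003,0,0.003,0,0,0,-1],
    [0.003,0,0.003,0,0,0,-1]
  ]
}}

```text
time_s: 12.8
ee_pos: [0.4369, 0.0913, 0.1194]
eef_rot: [3.138, 0.783, 1.518]
force: [1.0, 1.0, -1.6]
grip_width: 0.0442
grip_force: 20.0
```

Call:
{"api": "jog_arm", "payload": {
  "motion": [
    [0.003,0,0.003,0,0,0,-1],
    [0.003,0,0.003,0,0,0,-1],
    [0.003,0,0.003,0,0,0,-1]
  ]
}}

```text
time_s: 13.1
ee_pos: [0.437, 0.0913, 0.1067]
eef_rot: [3.138, 0.783, 1.518]
force: [-0.6, 0.5, -1.0]
grip_width: 0.0436
grip_force: 20.0
```

Call:
{"api": "jog_arm", "payload": {
  "motion": [
    [0.003,0,0.003,0,0,0,-1],
    [0.003,0,0.003,0,0,0,-1],
    [0.002,0,0.002,0,0,0,-1]
  ]
}}

```text
time_s: 13.4
ee_pos: [0.4369, 0.0913, 0.0954]
eef_rot: [3.138, 0.783, 1.518]
force: [-0.6, -0.0, -0.7]
grip_width: 0.0436
grip_force: 20.0
```

Call:
{"api": "jog_arm", "payload": {
  "motion": [
    [0.0018,0,0.0018,0,0,0,-1],
    [0.0015,0,0.0015,0,0,0,-1],
    [0,0,0,0,0,0,-1]
  ]
}}

```text
time_s: 13.7
ee_pos: [0.437, 0.0913, 0.0909]
eef_rot: [3.138, 0.783, 1.518]
force: [0.5, 0.0, -1.0]
grip_width: 0.0437
grip_force: 20.0
```

Call:
{"api": "jog_arm", "payload": {
  "motion": [
    [0.001,0,0.001,0,0,0,-1],
    [0,0,0,0,0,0,-1]
  ]
}}

```text
time_s: 13.9
ee_pos: [0.437, 0.0914, 0.0896]
eef_rot: [3.138, 0.783, 1.518]
force: [0.4, 0.0, -0.7]
grip_width: 0.0436
grip_force: 20.0
```

Call:
{"api": "jog_arm", "payload": {
  "motion": [
    [0.001,0,0.001,0,0,0,-1],
    [0,0,0,0,0,0,-1]
  ]
}}

```text
time_s: 14.1
ee_pos: [0.4372, 0.0914, 0.0886]
eef_rot: [3.137, 0.783, 1.517]
force: [0.0, 0.3, 3.1]
grip_width: 0.0436
grip_force: 20.0
```

Call:
{"api": "jog_arm", "payload": {
  "motion": [
    [0.001,0,0.001,0,0,0,-1],
    [0,0,0,0,0,0,-1]
  ]
}}

```text
time_s: 14.3
ee_pos: [0.4373, 0.0914, 0.0884]
eef_rot: [3.136, 0.785, 1.516]
force: [-4.9, 3.6, 18.4]
grip_width: 0.0443
grip_force: 20.0
```

Call:
{"api": "jog_arm", "payload": {
  "motion": [
    [-0.0005,0,-0.0005,0,0,0,-1],
    [0,0,0,0,0,0,0.2],
    [0,0,0,0,0,0,0.6],
    [0,0,0,0,0,0,0.6],
    [0,0,0,0,0,0,0.6]
  ]
}}

```text
time_s: 14.8
ee_pos: [0.437, 0.0913, 0.0874]
eef_rot: [3.138, 0.783, 1.518]
force: [-0.1, 0.2, -0.7]
grip_width: 0.0724
grip_force: 0.0
```

Call:
{"api": "jog_arm", "payload": {
  "motion": [
    [0,0,0,0,0,0,0.6],
    [0,0,-0.01,0,0,0,0.6],
    [0,0,-0.03,0,0,0,0.6],
    [0,0,-0.03,0,0,0,0.6],
    [0,0,-0.03,0,0,0,0.6]
  ]
}}

```text
time_s: 15.3
ee_pos: [0.4403, 0.1631, 0.1598]
eef_rot: [3.138, 0.783, 1.518]
force: [-0.5, -0.7, 0.9]
grip_width: 0.0756
grip_force: 0.0
```

Call:
{"api": "jog_arm", "payload": {
  "motion": [
    [0,0,-0.03,0,0,0,0.6],
    [-0.03,0,-0.03,0,0,0,0.6],
    [-0.03,0,-0.03,0,0,0,0.6],
    [0,0,0,0,0,0,0.6]
  ]
}}

```text
time_s: 15.7
ee_pos: [0.4421, 0.184, 0.2699]
eef_rot: [3.128, 0.778, 1.511]
force: [-0.0, 0.5, -0.1]
grip_width: 0.0747
grip_force: 0.0
```

```bash
python3 - <<'E'
from h import *
p,R=now(); o=ctrl.get_obs(); print(p,o['qpos'].round(3),o['force'].round(2),o['time_s'])
cv2.imwrite("pics/s3.png",ctrl.camera("scene")[:,:,::-1])
t=ctrl.camera("top")[:,:,::-1];cv2.imwrite("pics/top3.png",t)
a=cv2.resize(t[145:235,120:360],None,fx=3.3,fy=3.3,interpolation=cv2.INTER_CUBIC)
s=cv2.resize(cv2.imread("pics/s3.png")[150:270,200:400],None,fx=2.5,fy=2.5,interpolation=cv2.INTER_CUBIC)
cv2.imwrite("pics/c5.png",np.vstack([a,np.pad(s,((0,0),(0,a.shape[1]-s.shape[1]),(0,0)))]))
E
```

```text
[0.44205134 0.18404341 0.26989033] [ 0.631  0.388  1.435 -0.603  1.819  0.686] [-0.03  0.48 -0.06] 15.7
```

View pics/c5.png

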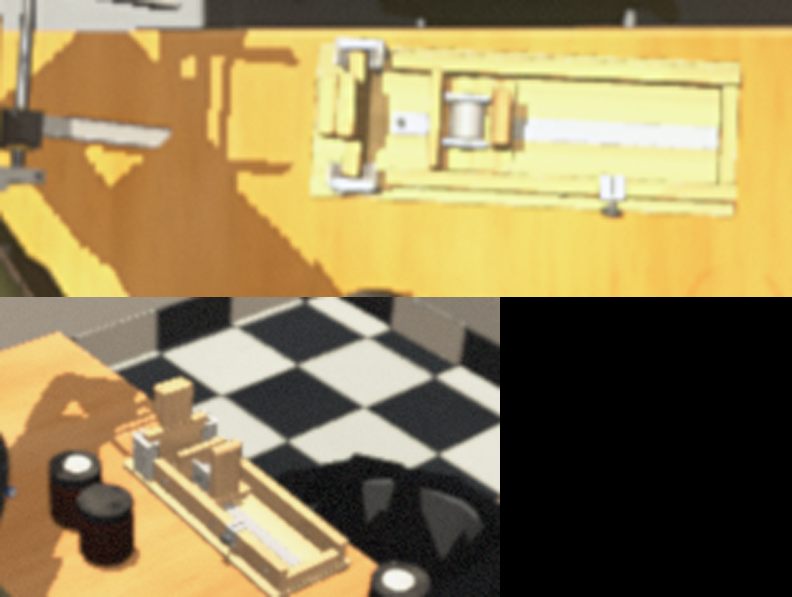

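Seen in both views, the gate stands upright between both channels with its block outside. Next is the pusher.

```bash
python3 - <<'E'
from h import *
p,R=now(); Rd=down(TH+np.pi/2); M=Ro.from_matrix(R.T@Rd).magnitude(); print(M,F(.109,0,.067))
p,R=plan(p,R,F(.109,0,.18),Rd,15)
w=p-R[:,2]*.25; print(wrist(R,np.arctan2(w[1],w[0]),1.9))
E
```

```text
1.7139885047900814 [ 0.43197093 -0.0210105   0.067     ]
15 x [-0.0076, 0.0087, 0.0109, 0.0409, 0.0406, 0.0987] via [0.469, 0.065, 0.236] end [0.432, -0.021, 0.18]
([np.float64(0.000311283787284082)], np.float64(1.2414175772930967), [np.float64(1.5721220123919037)])
```

Call:
{"api": "jog_arm", "payload": {
  "motion": [
    [-0.0076,0.0087,0.011,0.041,0.0406,0.0987,-0.05],
    [-0.0076,0.0087,0.011,0.041,0.0406,0.0987,-0.05],
    [-0.0076,0.0087,0.011,0.041,0.0406,0.0987,-0.05],
    [-0.0076,0.0087,0.011,0.041,0.0406,0.0987,-0.05],
    [-0.0076,0.0087,0.011,0.041,0.0406,0.0987,-0.05]
  ]
}}

```text
time_s: 16.3
ee_pos: [0.4682, 0.1095, 0.2481]
eef_rot: [2.974, 0.53, 0.915]
force: [0.1, 0.1, -0.2]
grip_width: 0.0448
grip_force: 0.0
```

Call:
{"api": "jog_arm", "payload": {
  "motion": [
    [-0.0076,0.0087,0.011,0.041,0.0406,0.0987,-0.05],
    [-0.0076,0.0087,0.011,0.041,0.0406,0.0987,-0.05],
    [-0.0076,0.0087,0.011,0.041,0.0406,0.0987,-0.05],
    [-0.0076,0.0087,0.011,0.041,0.0406,0.0987,-0.05],
    [-0.0076,0.0087,0.011,0.041,0.0406,0.0987,-0.05]
  ]
}}

```text
time_s: 16.8
ee_pos: [0.4624, 0.0355, 0.2208]
eef_rot: [2.994, 0.245, 0.424]
force: [0.3, 0.5, 0.5]
grip_width: 0.0449
grip_force: 0.0
```

Call:
{"api": "jog_arm", "payload": {
  "motion": [
    [-0.0076,0.0087,0.011,0.041,0.0406,0.0987,-0.05],
    [-0.0076,0.0087,0.011,0.041,0.0406,0.0987,-0.05],
    [-0.0076,0.0087,0.011,0.041,0.0406,0.0987,-0.05],
    [-0.0076,0.0087,0.011,0.041,0.0406,0.0987,-0.05],
    [-0.0076,0.0087,0.011,0.041,0.0406,0.0987,-0.05]
  ]
}}

```text
time_s: 17.3
ee_pos: [0.431, -0.0219, 0.1765]
eef_rot: [-3.14, 0.002, -0.055]
force: [0.1, 0.2, 0.4]
grip_width: 0.0445
grip_force: 0.0
```

Call:
{"api": "jog_arm", "payload": {
  "motion": [
    [0,0,0,0,0,0,-0.05],
    [0,0,0,0,0,0,-0.05]
  ]
}}

```text
time_s: 17.5
ee_pos: [0.4314, -0.0217, 0.1774]
eef_rot: [3.141, 0.004, -0.05]
force: [0.3, -0.0, 1.1]
grip_width: 0.0444
grip_force: 0.0
```

```bash
python3 - <<'E'
from h import *
p,R=now(); print(p,R.round(3).tolist())
p,R=plan(p,R,F(.109,0,.11),down(TH+np.pi/2),4)
p,R=plan(p,R,F(.109,0,.067),down(TH+np.pi/2),4)
E
```

```text
[ 0.43141515 -0.0217257   0.17739902] [[0.999, -0.05, -0.004], [-0.05, -0.999, -0.0], [-0.004, 0.0, -1.0]]
4 x [0.0002, -0.0002, 0.0168, 0.0001, 0.0009, -0.0001] via [0.432, -0.021, 0.127] end [0.432, -0.021, 0.11]
4 x [-0.0, 0.0, 0.0108, -0.0, 0.0, -0.0] via [0.432, -0.021, 0.078] end [0.432, -0.021, 0.067]
```

Call:
{"api": "jog_arm", "payload": {
  "motion": [
    [0,0,0.017,0,0.001,0,-0.05],
    [0,0,0.017,0,0.001,0,-0.05],
    [0,0,0.017,0,0.001,0,-0.05],
    [0,0,0.017,0,0.001,0,-0.05]
  ]
}}

```text
time_s: 17.9
ee_pos: [0.4321, -0.021, 0.1091]
eef_rot: [3.141, -0.001, -0.047]
force: [-0.1, -0.0, 0.2]
grip_width: 0.0448
grip_force: 0.0
```

Call:
{"api": "jog_arm", "payload": {
  "motion": [
    [0,0,0.01,0,0,0,-0.05],
    [0,0,0.01,0,0,0,-0.05],
    [0,0,0.01,0,0,0,-0.05],
    [0,0,0.01,0,0,0,-0.05],
    [0,0,0,0,0,0,-0.05]
  ]
}}

```text
time_s: 18.4
ee_pos: [0.4313, -0.0216, 0.0687]
eef_rot: [3.142, -0.0, -0.05]
force: [-0.3, 0.4, -0.8]
grip_width: 0.0451
grip_force: 0.0
```

Close on the post gradually.

Call:
{"api": "jog_arm", "payload": {
  "motion": [
    [0,0,0,0,0,0,-0.4],
    [0,0,0,0,0,0,-0.7],
    [0,0,0,0,0,0,-1],
    [0,0,0,0,0,0,-1],
    [0,0,0,0,0,0,-1]
  ],
  "squeeze": 25
}}

```text
time_s: 18.9
ee_pos: [0.432, -0.0214, 0.0701]
eef_rot: [-3.141, -0.003, -0.05]
force: [0.2, 4.4, 2.1]
grip_width: 0.0139
grip_force: 25.0
```

Call:
{"api": "jog_arm", "payload": {
  "motion": [
    [0,0,0,0,0,0,-1],
    [0,0,0,0,0,0,-1],
    [0,0,0,0,0,0,-1]
  ]
}}

```text
time_s: 19.2
ee_pos: [0.432, -0.0213, 0.0701]
eef_rot: [-3.141, -0.003, -0.05]
force: [0.1, 5.4, 2.8]
grip_width: 0.0139
grip_force: 25.0
```

Call:
{"api": "jog_arm", "payload": {
  "motion": [
    [0,0.005,0,0,0,0,-1],
    [0,0.01,0,0,0,0,-1],
    [0,0.01,0,0,0,0,-1],
    [0,0.01,0,0,0,0,-1],
    [0,0.01,0,0,0,0,-1]
  ]
}}

```text
time_s: 19.7
ee_pos: [0.4298, -0.0664, 0.0701]
eef_rot: [-3.141, -0.003, -0.05]
force: [1.9, 9.1, 2.0]
grip_width: 0.0137
grip_force: 25.0
```

Call:
{"api": "jog_arm", "payload": {
  "motion": [
    [0,0.015,0,0,0,0,-1],
    [0,0.015,0,0,0,0,-1],
    [0,0.015,0,0,0,0,-1],
    [0,0.015,0,0,0,0,-1],
    [0,0.01,0,0,0,0,-1]
  ]
}}

```text
time_s: 20.2
ee_pos: [0.4264, -0.1365, 0.0701]
eef_rot: [-3.14, -0.003, -0.051]
force: [3.9, 10.6, 3.8]
grip_width: 0.0136
grip_force: 25.0
```

Call:
{"api": "jog_arm", "payload": {
  "motion": [
    [0,0.008,0,0,0,0,-1],
    [0,0.005,0,0,0,0,-1],
    [0,0,0,0,0,0,-1],
    [0,0,0,0,0,0,-1]
  ]
}}

```text
time_s: 20.6
ee_pos: [0.4258, -0.149, 0.0701]
eef_rot: [-3.141, -0.003, -0.05]
force: [3.9, 8.1, 3.0]
grip_width: 0.0137
grip_force: 25.0
```

```bash
python3 - <<'E'
from h import *
p,R=now(); o=ctrl.get_obs(); print(p,o['force'].round(1),"TCP in feeder",(p[:2]-FO)@np.c_[EX,EY],o['time_s'])
t=ctrl.camera("top")[:,:,::-1]; cv2.imwrite("pics/top4.png",t); w=ctrl.camera("wrist")[:,:,::-1];cv2.imwrite("pics/w5.png",w); s=ctrl.camera("scene")[:,:,::-1];cv2.imwrite("pics/s5.png",s)
P=[F(.19,-.044,.046),F(.183,-.036,.067),F(.183,.036,.067),F(.0,0,.063)]
for n in("top","wrist","scene"): print(n,proj(ctrl.camera_model(n),P).round().tolist())
E
```

```text
[ 0.42581546 -0.14896948  0.07006485] [3.9 8.1 3. ] TCP in feeder [2.37106894e-01 1.19867602e-04] 20.6
top [[303.0, 202.0], [300.0, 198.0], [302.0, 168.0], [226.0, 179.0]]
wrist [[212.0, 302.0], [193.0, 308.0], [184.0, 194.0], [-79.0, 247.0]]
scene [[294.0, 241.0], [295.0, 233.0], [314.0, 225.0], [270.0, 202.0]]
```

```bash
python3 - <<'E'
import cv2,numpy as np
r=lambda im,f:cv2.resize(im,None,fx=f,fy=f,interpolation=cv2.INTER_CUBIC)
t=r(cv2.imread("pics/top4.png")[160:220,265:325],5); w=r(cv2.imread("pics/w5.png")[180:380,130:296],3); s=r(cv2.imread("pics/s5.png")[210:270,270:330],5)
C=np.zeros((600,800,3),np.uint8); C[:300,:300]=t; C[300:600,:300]=s; C[:600,302:800]=w
cv2.imwrite("pics/c6.png",C)
E
```

```text
(no output)
```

View pics/c6.png

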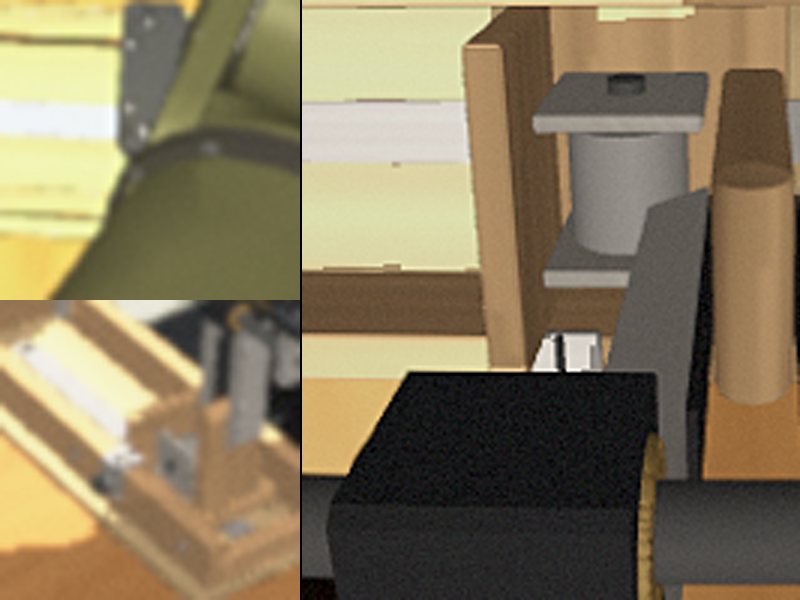

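In the wrist panel the pointer line runs through (557,340)-(560,370). The plate's front top edge runs from (466,47) to (489,365), so it is still short of the line.

```bash
python3 - <<'E'
from h import *
m=ctrl.camera_model("wrist")
f=lambda c:(np.array(c,float)-[302,0]+.5)/3-.5+[130,180]
loc=lambda px,z:((onz(m,f(px),z)[:,:2]-FO)@np.c_[EX,EY]*1000).round(1).tolist()
print("ptr",loc([[557,340],[560,370]],.046),"front",loc([[466,47],[478,207],[489,365]],.067),"post top z.098 edges",loc([[714,175],[795,175]],.096))
mt=ctrl.camera_model("top")
g=lambda c:(np.array(c,float)+.5)/3.3-.5+[120,145]
lt=lambda px,z:((onz(mt,g(px),z)[:,:2]-FO)@np.c_[EX,EY]*1000).round(1).tolist()
print("top ptr",lt([[612,187]],.046),"rest plate",lt([[434,70],[430,167]],.067))
p,R=now(); print("TCP",(p[:2]-FO)@EX)
E
```

```text
ptr [[192.2, -37.3], [192.4, -44.9]] front [[183.3, 35.1], [183.1, 3.5], [182.6, -31.1]] post top z.098 edges [[229.8, 21.2], [242.7, 21.2]]
top ptr [[195.3, -42.6]] rest plate [[59.5, 35.8], [60.5, -36.0]]
TCP 0.23698694880301405
```

Call:
{"api": "jog_arm", "payload": {
  "motion": [
    [0,0.004,0,0,0,0,-1],
    [0,0.0035,0,0,0,0,-1],
    [0,0.002,0,0,0,0,-1],
    [0,0,0,0,0,0,-1],
    [0,0,0,0,0,0,-1]
  ]
}}

```text
time_s: 21.25
ee_pos: [0.4254, -0.1583, 0.0701]
eef_rot: [-3.141, -0.003, -0.05]
force: [3.5, 9.3, 2.5]
grip_width: 0.0141
grip_force: 25.0
```

Call:
{"api": "jog_arm", "payload": {
  "motion": [
    [0,0,0,0,0,0,-1],
    [0,0,0,0,0,0,-1],
    [0,0,0,0,0,0,-1],
    [0,0,0,0,0,0,-1],
    [0,0,0,0,0,0,-1]
  ]
}}

```text
time_s: 21.75
ee_pos: [0.4254, -0.1582, 0.0701]
eef_rot: [-3.14, -0.003, -0.05]
force: [3.8, 9.9, 3.4]
grip_width: 0.0137
grip_force: 25.0
```

```bash
python3 - <<'E'
from h import *
p,R=now(); o=ctrl.get_obs(); print("front",(p[:2]-FO)@EX-.054,o['force'].round(1))
m=ctrl.camera_model("wrist"); w=ctrl.camera("wrist")[:,:,::-1]; a=cv2.imread("pics/w5.png")
f=lambda c:(np.array(c,float)-[302,0]+.5)/3-.5+[130,180]
for n,px,z in(("ptr",[[558,350]],.046),("front",[[466,47],[500,47]],.067)):
    q=f(px).astype(np.float32).reshape(-1,1,2); q2,st,_=cv2.calcOpticalFlowPyrLK(a,w.copy(),q,None,winSize=(11,11))
    print(n,st.ravel(),((onz(m,q2[:,0],z)[:,:2]-FO)@np.c_[EX,EY]*1000).round(1).tolist())
E
```

```text
front 0.19239445135488972 [3.8 9.9 3.4]
ptr [1] [[201.8, -40.1]]
front [1 1] [[192.6, 34.9], [199.1, 34.7]]
```

```bash
python3 - <<'E'
from h import *
m=ctrl.camera_model("wrist"); g=cv2.cvtColor(ctrl.camera("wrist"),cv2.COLOR_RGB2GRAY)
for r in (294,297,300):
    row=g[r,185:235]; print(r,row.tolist())
print(proj(m,[F(.1923,-.041,.046)]))
E
```

```text
294 [206, 209, 210, 203, 204, 217, 187, 128, 130, 131, 131, 134, 134, 140, 139, 143, 148, 136, 127, 89, 65, 71, 73, 66, 53, 220, 218, 212, 213, 213, 115, 180, 211, 209, 208, 210, 210, 209, 209, 210, 214, 219, 222, 140, 146, 147, 149, 148, 94, 88]
297 [209, 209, 208, 211, 205, 211, 197, 132, 125, 134, 132, 131, 132, 137, 137, 139, 142, 136, 134, 95, 71, 70, 59, 97, 218, 217, 211, 213, 214, 218, 162, 178, 214, 211, 212, 210, 211, 211, 213, 220, 140, 147, 154, 151, 150, 153, 156, 100, 80, 86]
300 [210, 210, 209, 212, 206, 209, 201, 141, 121, 136, 133, 132, 132, 136, 129, 131, 132, 134, 132, 98, 66, 57, 108, 215, 218, 214, 213, 213, 213, 221, 193, 102, 218, 214, 211, 210, 213, 219, 145, 150, 147, 152, 151, 153, 155, 159, 139, 78, 86, 89]
[[201.19967683 297.739162  ]]
```

```bash
python3 - <<'E'
from h import *
a=cv2.imread("pics/w5.png"); w=ctrl.camera("wrist")[:,:,::-1].copy(); cv2.imwrite("pics/w6.png",w)
dd=cv2.absdiff(a,w).max(2); print("wrist changed px",(dd>40).sum())
q=cv2.goodFeaturesToTrack(cv2.cvtColor(a,cv2.COLOR_BGR2GRAY)[:300],120,.02,10); q2,st,_=cv2.calcOpticalFlowPyrLK(a,w,q,None)
fl=(q2-q)[st==1]; k=np.linalg.norm(fl,axis=1)>3; print(k.sum(),(~k).sum(),np.c_[q[st==1][k],fl[k]].round().astype(int).tolist()[:25])
s0=cv2.imread("pics/s5.png"); s=ctrl.camera("scene")[:,:,::-1].copy(); cv2.imwrite("pics/s6.png",s)
c0=s0[295-0-0:296];T=s0[236:252,286:304]; r=cv2.matchTemplate(s[220:275,270:330],T,cv2.TM_CCOEFF_NORMED); _,v,_,l=cv2.minMaxLoc(r); print("scene pointer was (286,236) now",l[0]+270,l[1]+220,v)
E
```

```text
wrist changed px 16236
70 44 [[270, 61, -5, 0], [176, 106, -5, 0], [96, 64, -3, -1], [183, 92, -4, 0], [38, 31, -5, 0], [81, 70, -5, 0], [461, 95, -3, -1], [105, 114, -3, 0], [374, 98, -3, -1], [193, 107, -4, 0], [52, 32, -6, 0], [282, 102, -3, 0], [464, 69, -3, 0], [151, 159, -14, 0], [256, 76, -4, 0], [282, 75, -3, 0], [372, 73, -3, 0], [3, 162, -7, 0], [114, 269, -11, 0], [335, 279, -11, -1], [351, 293, -13, 0], [280, 61, -4, 0], [347, 279, -13, -1], [100, 87, -3, 0], [161, 155, -14, 0]]
scene pointer was (286,236) now 287 237 0.9435861706733704
```

```bash
python3 - <<'E'
from h import *
for n in("w5","w6"):
    im=cv2.imread(f"pics/{n}.png")
    for r in (292,298,302): print(n,r,' '.join(f"{x}" for x in cv2.cvtColor(im,cv2.COLOR_BGR2GRAY)[r,190:240]))
for n in("s5","s6"):
    im=cv2.imread(f"pics/{n}.png")[225:262,278:318]; h=cv2.cvtColor(im,cv2.COLOR_BGR2HSV); k=((h[:,:,1]<50)&(h[:,:,2]>150)).astype(np.uint8)
    c,l,st,ce=cv2.connectedComponentsWithStats(k); print(n,[(st[i,4],(ce[i]+[278,225]).round(1).tolist()) for i in range(1,c) if st[i,4]>4])
    print('\n'.join(''.join('#' if x else '.' for x in r) for r in k[8:30]))
ms=ctrl.camera_model("scene")
print(proj(ms,[F(x,-.044,.046) for x in(.183,.192,.201,.21)]).round(1).tolist())
E
```

```text
w5 292 171 142 121 134 133 132 135 136 142 142 142 145 139 121 84 67 73 71 73 70 77 128 128 229 119 40 24 184 219 213 210 209 210 208 209 210 212 214 124 87 117 114 114 103 87 87 88 91 87 89
w5 298 214 199 145 127 134 137 132 135 132 138 133 139 137 133 93 69 65 53 192 221 216 216 218 233 130 40 32 139 227 217 214 213 214 214 216 226 131 140 144 124 136 162 79 83 92 87 88 90 93 88
w5 302 222 210 163 154 165 162 159 158 156 156 153 153 148 177 149 78 105 217 223 217 215 216 216 227 157 48 29 77 234 221 218 216 218 222 226 234 136 139 146 136 110 83 92 92 87 90 89 93 93 89
w6 292 226 181 118 131 132 131 135 137 140 141 143 144 139 120 78 69 74 70 74 65 101 221 218 215 216 88 162 163 156 160 160 158 158 160 159 157 158 162 108 116 118 117 118 102 88 87 91 92 88 87
w6 298 208 204 149 123 137 133 131 131 133 133 135 139 137 132 92 70 67 50 190 219 216 213 211 213 220 176 142 215 213 210 211 210 210 213 222 142 149 150 151 154 155 159 77 82 89 91 91 90 84 90
w6 302 212 211 156 125 141 139 139 139 138 139 136 139 138 140 110 63 113 215 222 217 215 216 215 216 224 200 106 221 222 219 218 219
[... 1370 characters left out ...]
........#...........
.............#######.........####.......
.............#######..........###.......
.............#######.....#......#.......
..............####.......#..............
................#.......................
........................................
........................................
........................................
........................................
........................................
........................................
........................................
........................................
........................................
........................................
[[292.3, 239.6], [294.1, 241.1], [295.9, 242.7], [297.7, 244.2]]
```

The black scribed line is now hidden behind the plate. The thin edge at column 215 is the saddle's far end, 9 mm past the line, which puts the line at about 192.8 mm and the plate front at 192.5 mm. The pusher is level with the pointer, so I'm handing in.

```bash
python3 -c "
from station import ctrl
o=ctrl.get_obs(); print(o['time_s'],o['force'].round(1),o['grip_force'],abs(o['joint_vel']).max()); print(ctrl.hand_in())"
```

```text
21.95 [3.3 9.9 3. ] 24.999654488638043 0.0021566109002912957
the job is handed in; nothing more can be done
None
```

The job is handed in at 21.95 s, but no pass/fail result came back: the gate stands fully down in the channels, block outside and let go, and the pusher is held against its spring with its front face within about 1 mm of the pointer line by my measurement.

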